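Chase the clogged thread of a bar-stool hub on the kitchen island

ROBOT

A 6-joint arm with a two-finger parallel gripper is mounted at the origin on the work surface. World frame = base frame: x ahead of the robot, y to its left, z up, the work surface at z = 0. Lengths are in m, angles in degrees, forces in N, time in s.
With the tool pointing down it reaches from about 0.35 to 0.875 m from the base axis. Payload 4.2 kg.
Tool frame: the origin (TCP) lies midway between the tips of the shut fingers; the grasp point (between the pads) lies 19 mm behind it; z points along the fingers, y is the direction in which the jaws open and shut (so a half turn about z gives the same grasp; the last joint's range is limited). The gripper opens to 87 mm and grips with 3 to 60 N. Pads are 19 mm wide; open, the fingers measure 117 mm over their backs; the gripper's body (75 mm by 190 mm) begins 51 mm behind the grasp point.
Start: joints at [90.046, 22.042, 0.453, 0, -68.411, -14.817], TCP at [0.159, 0.604, 0.201] pointing down, gripper open.
Joint ranges: [-179.83, 179.83], [-69.29, 118.12], [-61.27, 80.66], [-181.25, 117.63], [-171.15, -9.14], [-177.46, 177.46]. Speed limits (degrees/s): [159.86, 159.86, 180, 180, 180, 180].

INTERFACE

Orientations are given as a 3x3 rotation matrix whose columns are the frame's x, y, z axes.
In Python, from station import sense, capture, calibration, finish_job gives the robot as it stands.
- The arm moves only by the tool carry_out, never from a script. Its argument "commands" is one flat list of numbers, 6 for each row, row after row: the shift along the tool's x, y, z in mm, then the turn, a rotation vector about the tool's x, y, z in rad. A call has 1 to 5 rows; each row shifts and turns the pose as measured when the row begins, along the tool's axes as they then stand; what a row does not reach is not made up. A row lasts 1/8 s, in which the tool goes at most 62.5 mm and 10.7 degrees, less where a joint would pass 70% of its speed; a pose out of reach is approached as far as the arm can. A call is refused whole if a number of a shift passes 62.5 or a number of a turn 0.188, either way. A call with a gripper value outside its range is refused whole. "grip" is the finger opening in mm, from 0 to 87, set as the call begins (left out, the last holds). The fingers move at their own pace and stop on an object; the grip force is fixed at half the most. Time passes only in rows, so rows that do not move let the fingers close. It gives the time, the measured TCP pose, the force and the opening at its end, in the units of the state.
- sense(): the state, without advancing time (a new reading comes with each control period).
- capture(name): name is "side" or "top" or "wrist"; returns the picture (400x640x3 uint8, red, green, blue); there is no depth.
- calibration(name): a dict with "fx", "fy", "cx", "cy" (pixels), "dist" ([k1, k2, p1, p2, k3] as OpenCV has them; the pictures are not rectified), "rvec" (rotation vector, rad) and "tvec" (3), from world to camera coordinates, as OpenCV has them. Camera axes: x right, y down, z forward; pixel columns grow to the right and rows downward; lengths in m; the calibration is good to about 2 mm. A picture is of the moment at which its call begins: read the wrist's pose just before it. calibration takes no time and is no camera call; for the wrist camera it gives the pose at the moment of the call.
- finish_job(): hands the job in, once; it reports no verdict.
The state is a dict: "time_s": time; "joints": joint angles; "joint_velocities": joint speeds; "effort": joint torques, N m; "tcp_pos": TCP position; "ee_rot": TCP orientation; "wrist_force": force on the tool from outside, world axes, zero at the start; "moment": the same for the moment, N m; "gripper_width": opening from 0.0 (shut) to 1.0 (fully open).
Only numpy, scipy, OpenCV 4.12 (cv2) and the standard library are available. Lean on these libraries where they do the work, as an engineer would, in place of code of your own. Each camera call takes 0.05 s, during which the arm holds its last target.

TASK

A bar stool's seat lies upside down on the kitchen island with a thread-cleaning tap already started in its blind hub. Stand the T-handle wrench down fully on the tap's square and run the tap in clockwise the way a fitter does, half a turn forward and then a quarter back each time, until you feel it bottom in the hub; make it just snug there, without forcing it. Let go with the wrench left standing on the tap, and leave the other things where they are.

Things in the scene. Friction and masses are not known exactly. Their poses are not given: they have to be found in the camera images.
- tap: thread-cleaning tap, upright in the hub: thread 28 mm across below, a plain shank 25 mm across and 34 mm high with a red ring, then a dark square 18 mm across, 20 mm high, top edges bevelled 2 mm. Origin: on its axis, 44 mm below tap_square, some mm above the hub; z up. Right-hand thread: clockwise from above goes in, 3 mm a turn. Dirty thread takes about 0.3 N m; cleaned thread turns almost freely.
- tap_square (a point): centre of the tap's 18 mm square, 10 mm below its top; x and y square to its flats. The tap stands in a dark steel hub 52 mm across, its top about 110 mm above the counter, in the middle of a 150 mm square steel plate on the upturned round stool seat (340 mm across, 74 mm high at its walnut board), which is fixed to the counter.
- deepest (a point): point on the hub's axis that marks how deep the tap has been: it goes down with the tap's origin while the tap enters dirty thread and stays when it is backed off; the origin then stands above it by 3 mm per turn. The unseen bottom is 0.92 to 1.07 turns ahead at the start. There the torque climbs steeply within about 0.2 rad: snug is 0.6 to 0.9 N m on the wrench, over 1.1 N m overloads the tap.
- wrench: T-handle tap wrench, 0.2 to 0.4 kg, at first standing on the counter on its socket. Origin: centre of the open mouth of the square socket, at its foot; z up. Block 34 mm square, 26 mm high; hole 19.4 mm square, 20 mm deep, bevelled 2 mm, flats square to x and y: it fits four ways, with 10 degrees of play in all. Seated, its mouth is 10 mm below tap_square. A 12 mm neck rises to the bar.
- wrench_bar (a point): the grip: middle of the wrench's round cross bar, 12 mm thick and 134 mm long, lying level along the wrench's x axis, 62 mm above the socket's mouth.
- hex_key: small dark hex key, 70 by 20 mm, 6 mm thick, lying on the walnut board of the seat; leave it. Origin on its underside.
- oil_can: blue oil bottle with a red cap, 48 mm across, 110 mm high, standing on the counter; leave it. Origin under its centre.
- tumbler: red drinking tumbler, 74 mm across, 184 mm high, standing on the counter; leave it. Origin under its centre.
- bolt_tray: grey tray of bolts and washers, 110 by 150 mm, 28 mm high; leave it. Origin under its centre.
- driver: yellow-handled screwdriver, 200 mm long, lying on the counter; leave it. Origin under its middle.

How it is judged (in metres and radians):
On the way, in this order (a step that is already met when the one before it is completed fails the run):
1. the wrench stands upright on the tap, its socket pushed down over the square (mouth at least 7 mm below the middle of the square) (z of wrench in the frame of tap_square below -0.007 m and horizontal distance between wrench and tap_square below 0.0025 m and angle between wrench's own z axis and vertical below 0.08 rad), for 0.1 s.
2. after the first quarter to 0.6 of a turn of fresh thread the tap is backed off (at least 0.15 of a turn) (z of tap in the frame of deepest above 0.00045 m and distance of deepest from where it was at the start of the episode between 0.00075 and 0.0018 m), for 0.05 s.
3. it is backed off again (at least 0.15 of a turn) between 0.6 and 0.9 of a turn of fresh thread (z of tap in the frame of deepest above 0.00045 m and distance of deepest from where it was at the start of the episode between 0.0018 and 0.0027 m), for 0.05 s.
4. the tap, past 0.9 of a turn of fresh thread, is made snug on the bottom (contact forces between wrench and tap over 55 N) (contact force between wrench and tap above 55 N and distance of deepest from where it was at the start of the episode above 0.0027 m), for 0.1 s.
At the end, for the whole second after the job is handed in: the tap is at the bottom (gone in at least 2.6 mm, backed off less than a tenth of a turn), the wrench stands still on it, released, upright within 5 degrees, pushed down over the square and centred within 2.5 mm, and the other listed things are within 30 mm of where they were (all of step 1 and distance of deepest from where it was at the start of the episode above 0.0026 m and z of tap in the frame of deepest below 0.0003 m and linear speed of wrench below 0.02 m/s and distance of each of hex_key, oil_can, tumbler, bolt_tray, driver from where it was at the start of the episode below 0.03 m); the robot touches nothing.
It fails at once if the tap is overloaded: the contact forces between the wrench and the tap pass 120 N (contact force between wrench and tap above 120 N).
It fails at once if the fingers push on the tap itself with over 5 N (contact force between the fingers and tap above 5 N).
It fails at once if the hex key, oil bottle, tumbler, bolt tray or screwdriver is moved by over 30 mm (distance of any of hex_key, oil_can, tumbler, bolt_tray, driver from where it was at the start of the episode above 0.03 m).
It also fails if it takes over 69 s, if anything falls off the work surface, if the arm or the gripper's body presses on something with over 40 N, if the wrist force passes 120 N, or if a joint passes its speed limit or range.

## Working session

There is one attempt and no reset: what is moved stays moved. The work goes in short steps, Python scripts to look and compute and a tool call to move; the robot and the scene stay as the last step left them, time stands still between calls to the robot, and variables do not carry over. Pictures are saved under pics/ and viewed, and the job is handed in when it is done.

Besides the shell and the picture viewer there is one more tool, called after "Emit:" as a command line: name --argument value ..., lists and objects as JSON in quotes. carry_out: Moves the arm, as the interface text tells. Its arguments: {"type":"object","properties":{"commands":{"type":"array"},"grip":{"type":"number"}},"required":["commands"]}

```bash
mkdir -p pics; ls
python3 - <<'E'
from station import sense, capture, calibration
import cv2
s=sense()
for k,v in s.items(): print(k,v)
for n in ["side","top","wrist"]:
    c=calibration(n); print(n,c)
    cv2.imwrite(f"pics/a_{n}.png",capture(n)[:,:,::-1])
E
```

```text
pics
time_s 0.0
joints [ 9.00464471e+01  2.20912785e+01  3.79695131e-01 -2.93742343e-02
 -6.84117535e+01 -1.48169286e+01]
joint_velocities [-0.04226347  0.11172227  0.08755184 -0.0591614  -0.04341905 -0.0306895 ]
effort [ 1.70469439e-04 -3.90667892e+01  1.87401706e+01  4.21974108e+00
  1.09304750e-02 -2.01899938e-04]
tcp_pos [0.15915419 0.60371851 0.19975264]
ee_rot [[ 9.66906647e-01 -2.55129988e-01 -4.74968641e-04]
 [-2.55130414e-01 -9.66904254e-01 -2.15297196e-03]
 [ 9.00385111e-05  2.20290185e-03 -9.99997570e-01]]
wrist_force [ 0.46127764 -0.36618361 -0.34572317]
moment [ 0.01840982 -0.00976691  0.02442751]
gripper_width 1.0000949129606225
side {'fx': 451.78012989203705, 'fy': 451.78012989203705, 'cx': 319.6704902645908, 'cy': 203.87613216340196, 'dist': array([-0.03451015,  0.        ,  0.        ,  0.        ,  0.        ]), 'rvec': array([ 2.34094133, -0.44036643,  0.1585405 ]), 'tvec': array([-0.43192164,  0.21704289,  1.15015959])}
top {'fx': 412.91320300338526, 'fy': 412.91320300338526, 'cx': 320.0797151459233, 'cy': 198.97630916367558, 'dist': array([-0.04565909,  0.        ,  0.        ,  0.        ,  0.        ]), 'rvec': array([ 2.14763325, -2.11191422,  0.16392403]), 'tvec': array([0.01953557, 0.50334158, 1.3146736 ])}
wrist {'fx': 292.25462182944966, 'fy': 292.25462182944966, 'cx': 316.09013101020867, 'cy': 201.85292803884184, 'dist': array([0.01705837, 0.        , 0.        , 0.        , 0.        ]), 'rvec': array([-1.80672661,  2.34839138,  0.31113065]), 'tvec': array([ 0.62401442, -0.03290838,  0.3909615 ])}
```

View pics/a_side.png

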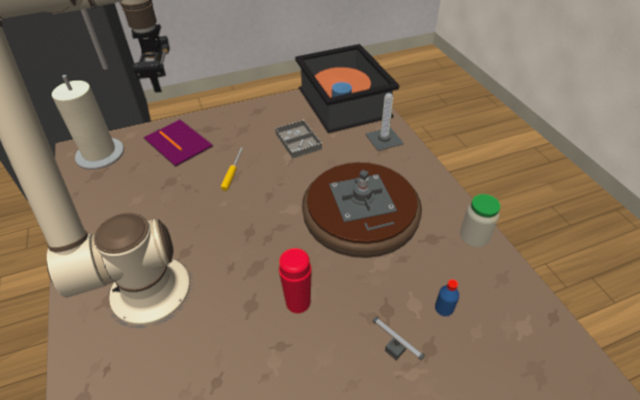

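View pics/a_top.png

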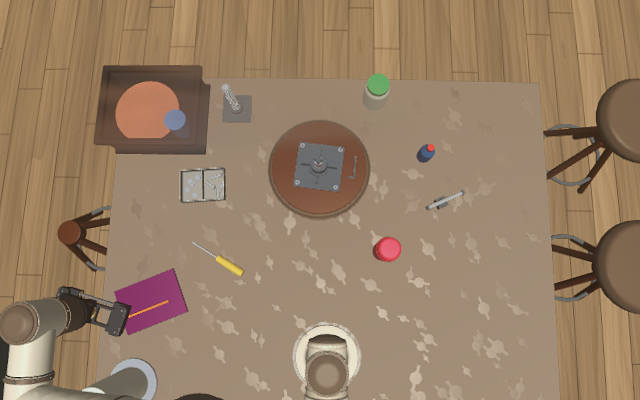

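View pics/a_wrist.png

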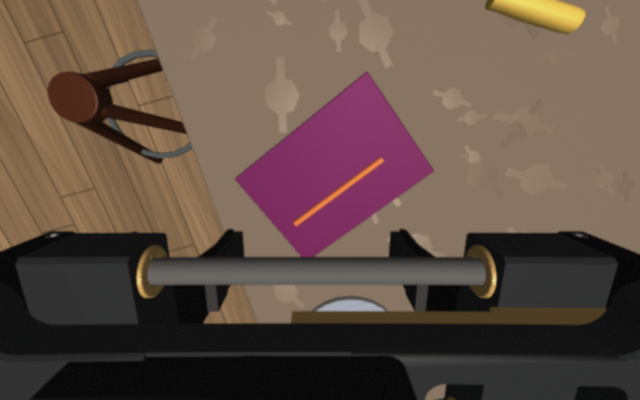

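The side and top views show the wrench standing at side (398,340) and top (445,200). The tap is at side (363,185) and top (319,165). Next I'll take enlarged crops.

Run:
```python
import cv2
a=cv2.imread("pics/a_side.png");b=cv2.imread("pics/a_top.png")
def crop(im,x,y,w,h,k,n): cv2.imwrite(n,cv2.resize(im[y:y+h,x:x+w],None,fx=k,fy=k,interpolation=cv2.INTER_CUBIC))
crop(a,360,310,80,60,10,"pics/b1.png")
crop(a,325,160,80,60,10,"pics/b2.png")
crop(b,415,180,64,48,12,"pics/b3.png")
crop(b,285,135,80,60,10,"pics/b4.png")
```

```text
(no output)
```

View pics/b1.png

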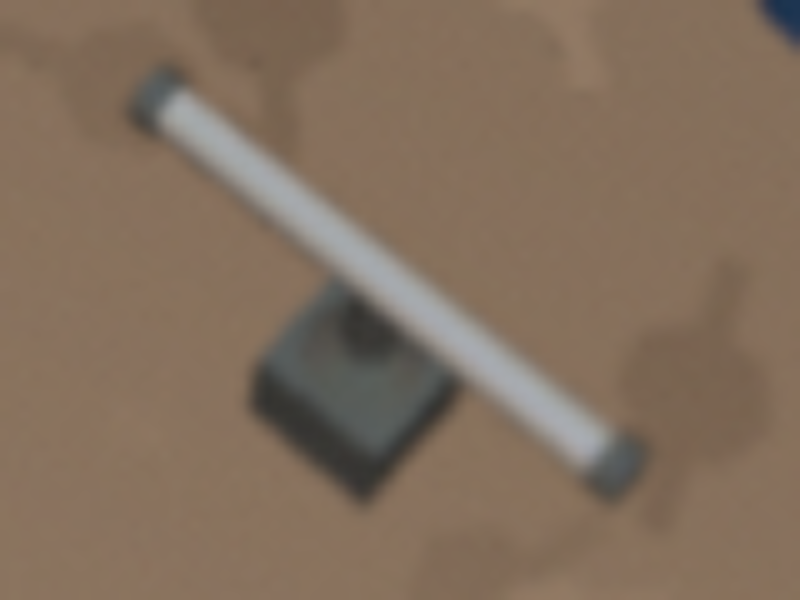

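View pics/b2.png

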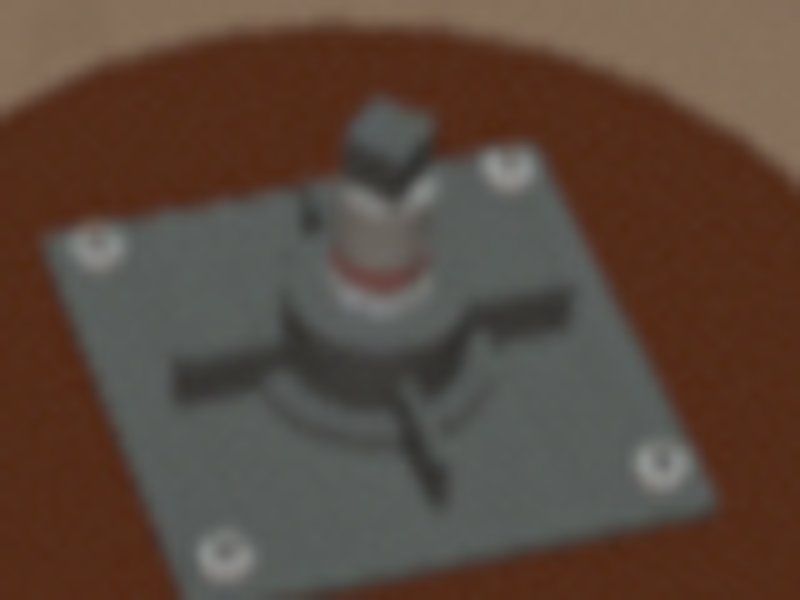

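View pics/b3.png

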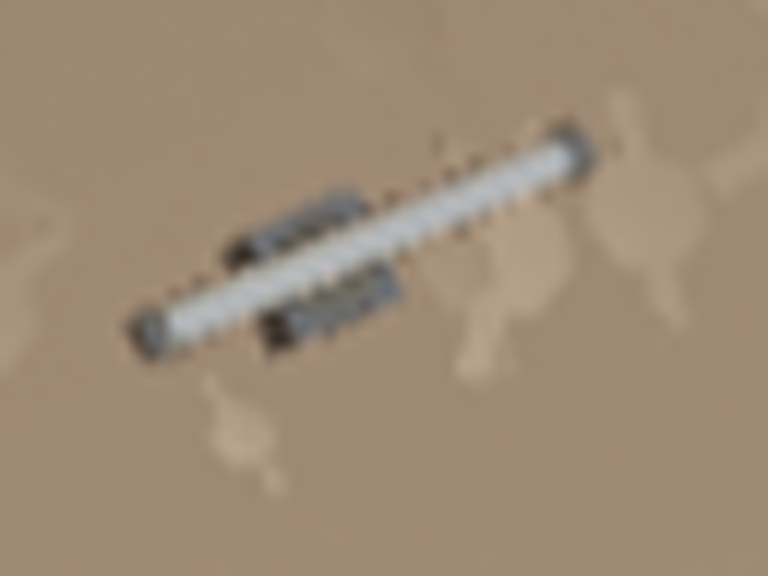

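View pics/b4.png

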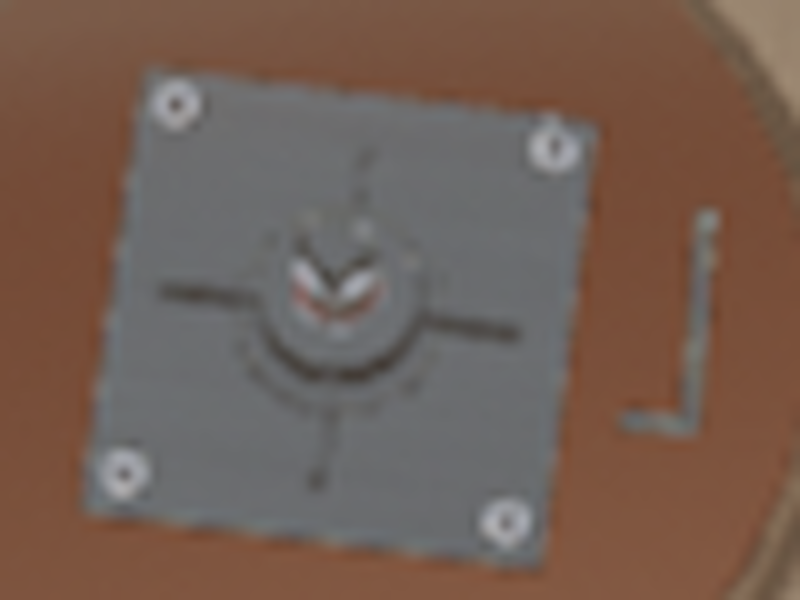

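```bash
cat > h.py <<'E'
import numpy as np,cv2
from station import sense,capture,calibration
def cam(n,c=None):
    c=c or calibration(n)
    K=np.array([[c['fx'],0,c['cx']],[0,c['fy'],c['cy']],[0,0,1.]])
    return K,np.array(c['dist']),np.array(c['rvec']),np.array(c['tvec'])
def ray(c,uv):
    K,d,r,t=c; R=cv2.Rodrigues(r)[0]
    p=cv2.undistortPoints(np.array([[uv]],float),K,d)[0,0]
    return -R.T@t, R.T@np.array([p[0],p[1],1.])
def onz(c,uv,z):
    o,d=ray(c,uv); return o+d*(z-o[2])/d[2]
def tri(obs):
    A=np.zeros((3,3));b=np.zeros(3)
    for c,uv in obs:
        o,d=ray(c,uv);d=d/np.linalg.norm(d);P=np.eye(3)-np.outer(d,d);A+=P;b+=P@o
    x=np.linalg.solve(A,b)
    return x,[np.linalg.norm(np.cross(x-ray(c,uv)[0],ray(c,uv)[1]/np.linalg.norm(ray(c,uv)[1])))*1000 for c,uv in obs]
def proj(c,p):
    return cv2.projectPoints(np.array(p,float).reshape(-1,3),c[2],c[3],c[0],c[1])[0][:,0]
def un(x0,y0,k,u,v): return ((u+.5)/k-.5+x0,(v+.5)/k-.5+y0)
def crop(im,x,y,w,h,k,n): cv2.imwrite(n,cv2.resize(im[y:y+h,x:x+w],None,fx=k,fy=k,interpolation=cv2.INTER_CUBIC))
E
python3 - <<'E'
from h import *
np.set_printoptions(precision=4,suppress=True)
s=cam('side');t=cam('top')
e1s=un(360,310,10,155,98);e2s=un(360,310,10,613,465)
e1t=un(415,180,12,150,335);e2t=un(415,180,12,573,155)
for c,a,b in((s,e1s,e2s),(t,e1t,e2t)):
    A=onz(c,a,.062);B=onz(c,b,.062);print(A,B,(A+B)/2,np.linalg.norm(A-B),np.degrees(np.arctan2(*(A-B)[[1,0]])))
print(tri([(s,e1s),(t,e1t)]),tri([(s,e2s),(t,e2t)]))
q=un(325,160,10,392,135)
for z in(.174,.178,.182):print(onz(s,q,z))
# hub top centre / ring in top
print(onz(t,un(285,135,10,338,285),.11))
for z in (.17,.175,.18): print(proj(t,onz(s,q,z)))
# plate corners from top at z~.08
for u in((150,70),(597,128),(543,568),(85,512)): print(onz(t,un(285,135,10,*u),.08))
c=cam('wrist');R=cv2.Rodrigues(c[2])[0];st=sense()
print('cam in tool', st['ee_rot'].T@(-R.T@c[3]-st['tcp_pos']), st['ee_rot'].T@R.T)
E
```

```text
[ 0.4752 -0.3172  0.062 ] [ 0.5275 -0.4314  0.062 ] [ 0.5014 -0.3743  0.062 ] 0.12562153600904327 114.58074229033093
[ 0.4773 -0.3178  0.062 ] [ 0.5284 -0.4341  0.062 ] [ 0.5029 -0.376   0.062 ] 0.1270391600747914 113.70622845293866
(array([ 0.4762, -0.3174,  0.0623]), [np.float64(1.069600293267856), np.float64(1.06960029326768)]) (array([ 0.527 , -0.4327,  0.0654]), [np.float64(0.7646256058730643), np.float64(0.7646256058730958)])
[0.599  0.0258 0.174 ]
[0.5969 0.0219 0.178 ]
[0.5949 0.018  0.182 ]
[0.6067 0.0346 0.11  ]
[[319.6245 159.9256]]
[[321.2185 160.3526]]
[[322.8266 160.7834]]
[0.686 0.098 0.08 ]
[ 0.6684 -0.0483  0.08  ]
[ 0.5223 -0.0322  0.08  ]
[0.5383 0.115  0.08  ]
cam in tool [ 0.0713  0.0002 -0.1851] [[-0.0011 -0.9652 -0.2617]
 [ 1.     -0.0009 -0.0007]
 [ 0.0004 -0.2617  0.9652]]
```

The tap axis comes out near (0.603, 0.033) and the middle of the wrench bar near (0.502, -0.375). First I'll move the wrist camera over the tap.

Emit:
carry_out --commands '[42, 38, -4, 0, 0, 0, 42, 38, -4, 0, 0, 0, 42, 38, -4, 0, 0, 0, 42, 38, -4, 0, 0, 0, 42, 38, -4, 0, 0, 0]'

```text
time_s: 0.78
tcp_pos: [0.3158, 0.3619, 0.218]
ee_rot: [[0.969, -0.249, -0.001], [-0.249, -0.968, -0.006], [0.001, 0.006, -1.0]]
wrist_force: [0.5, -0.2, 0.4]
gripper_width: 0.997
```

Emit:
carry_out --commands '[42, 38, -4, 0, 0, 0, 42, 38, -4, 0, 0, 0, 42, 38, -4, 0, 0, 0, 42, 38, -4, 0, 0, 0, 42, 38, -4, 0, 0, 0]'

```text
time_s: 1.4
tcp_pos: [0.475, 0.117, 0.2401]
ee_rot: [[0.969, -0.247, -0.0], [-0.247, -0.969, -0.005], [0.001, 0.005, -1.0]]
wrist_force: [-0.2, 1.1, 0.7]
gripper_width: 1.001
```

Emit:
carry_out --commands '[40, 34, 4, 0, 0, 0, 40, 34, 4, 0, 0, 0, 0, 0, 0, 0, 0, 0]'

```text
time_s: 1.78
tcp_pos: [0.5383, 0.025, 0.2317]
ee_rot: [[0.968, -0.252, -0.001], [-0.252, -0.968, -0.005], [0.0, 0.005, -1.0]]
wrist_force: [0.2, 0.1, 0.2]
gripper_width: 0.998
```

Run:
```python
from h import *
import pickle
st=sense();c=cam('wrist');im=capture('wrist')[:,:,::-1]
pickle.dump((c,st),open('w1.pkl','wb'));print(st['tcp_pos'],st['joints'])
cv2.imwrite('pics/c1.png',im)
print(proj(c,[[.6,.03,.17],[.6,.03,.11]]))
```

```text
[0.53828849 0.02503469 0.23172346] [ 20.0786937   12.44122806  -8.83816755   0.27868024 -68.87070915
  55.19968413]
[[290.89849022 138.73995427]
 [295.48669033 135.63332368]]
```

View pics/c1.png

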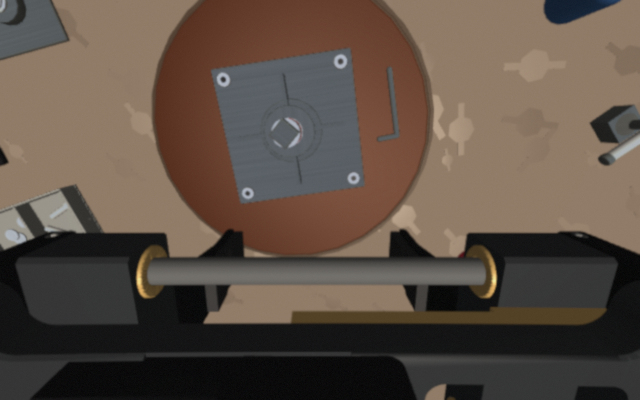

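Run:
```python
from h import *
im=cv2.imread('pics/c1.png')
crop(im,250,100,80,60,10,'pics/c2.png')
```

```text
(no output)
```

View pics/c2.png

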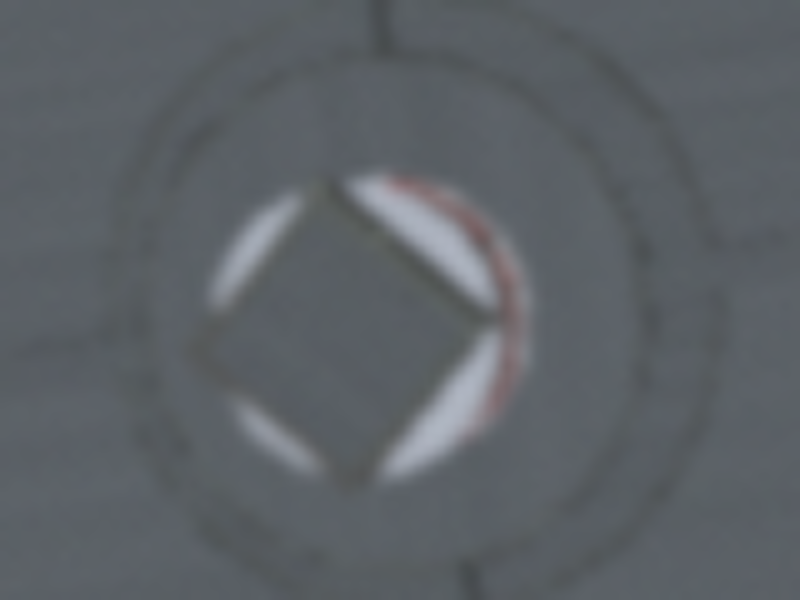

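```bash
cat > fit.py <<'E'
from h import *
import pickle
from scipy.optimize import least_squares
np.set_printoptions(precision=4,suppress=True)
c,st=pickle.load(open('w1.pkl','rb'))
zt=.167
E=[((300,195),(215,305),zt-.002),((500,340),(388,475),zt-.02),((345,185),(495,305),zt-.02),((235,400),(318,470),zt-.002)]
W=[[onz(c,un(250,100,10,*p),z)[:2] for p in (a,b)] for a,b,z in E]
for a,b in W: print(a,b,np.degrees(np.arctan2(*(b-a)[::-1]))%90)
def f(q):
    x,y,th=q;r=[]
    for k,(a,b) in enumerate(W):
        for p in(a,b):
            d=p-[x,y];u=[np.cos(th)*d[0]+np.sin(th)*d[1],-np.sin(th)*d[0]+np.cos(th)*d[1]]
            r.append(np.abs(u).max()-.009)
    return np.array(r)*1000
s=least_squares(f,[.603,.033,np.radians(W and 28)]);print(s.x[:2],np.degrees(s.x[2])%90,s.fun)
E
python3 fit.py
```

```text
[0.6175 0.0351] [0.6109 0.0445] 35.392283076556694
[0.6017 0.0233] [0.5928 0.0363] 34.383065505983865
[0.6181 0.033 ] [0.6048 0.0229] 37.19682053400223
[0.603  0.0452] [0.5957 0.0401] 34.85429793229807
[0.6054 0.0353] 35.947747895272094 [0.7372 0.8488 1.0089 0.5771 0.3006 0.6642 0.3971 0.5677]
```

Run:
```python
from h import *
np.set_printoptions(precision=4,suppress=True)
t=cam('top');s=cam('side')
print('oil',onz(t,(430.5,148),.11),onz(s,(452.5,285),.11))
print('tumbler',onz(t,(388.5,249),.184),onz(s,(295,262),.184))
import pickle
c,st=pickle.load(open('w1.pkl','rb'))
for u in((212,70),(350,49),(363,184),(241,203)): print(onz(c,u,.08))
print(sum(onz(c,u,.08) for u in((212,70),(350,49),(363,184),(241,203)))/4)
```

```text
oil [ 0.6619 -0.3219  0.11  ] [ 0.6603 -0.3266  0.11  ]
tumbler [ 0.3364 -0.1734  0.184 ] [ 0.3362 -0.1879  0.184 ]
[0.6865 0.0991 0.08  ]
[ 0.6694 -0.0467  0.08  ]
[ 0.5258 -0.0295  0.08  ]
[0.5402 0.1163 0.08  ]
[0.6055 0.0348 0.08  ]
```

Emit:
carry_out --commands '[4, 57, 0, 0, 0, 0, 4, 57, 0, 0, 0, 0, 4, 57, 0, 0, 0, 0, 4, 57, 0, 0, 0, 0, 4, 57, 0, 0, 0, 0]'

```text
time_s: 2.45
tcp_pos: [0.4859, -0.2538, 0.2338]
ee_rot: [[0.972, -0.235, 0.001], [-0.235, -0.972, -0.004], [0.002, 0.004, -1.0]]
wrist_force: [-0.0, 0.2, 0.2]
gripper_width: 0.998
```

Emit:
carry_out --commands '[3, 55, 0, 0, 0, 0.179, 0, 0, 0, 0, 0, 0.179, 0, 0, 0, 0, 0, 0.179, 0, 0, 0, 0, 0, 0.179, 0, 0, 0, 0, 0, 0.179]'

```text
time_s: 3.08
tcp_pos: [0.4745, -0.3073, 0.2342]
ee_rot: [[0.4, -0.916, 0.001], [-0.916, -0.4, -0.003], [0.003, 0.0, -1.0]]
wrist_force: [-0.6, -0.3, 1.1]
gripper_width: 0.999
```

Run:
```python
from h import *
import pickle
st=sense();c=cam('wrist');im=capture('wrist')[:,:,::-1]
pickle.dump((c,st),open('w2.pkl','wb'));print(st['tcp_pos'],st['joints'],np.degrees(np.arctan2(*st['ee_rot'][[1,0],0])))
cv2.imwrite('pics/d1.png',im)
```

```text
[ 0.47454488 -0.30729973  0.23420237] [-16.42623581  14.89418683  -5.14431626   0.14234651 -69.87874449
  39.9742387 ] -66.40309465429011
```

View pics/d1.png

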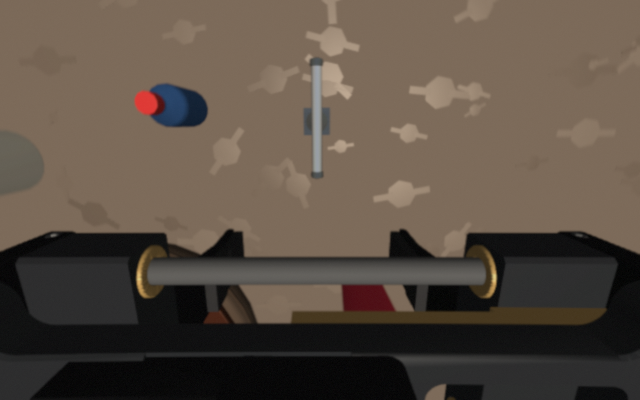

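Run:
```python
from h import *
im=cv2.imread('pics/d1.png')
crop(im,270,45,100,150,4,'pics/d2.png')
```

```text
(no output)
```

View pics/d2.png

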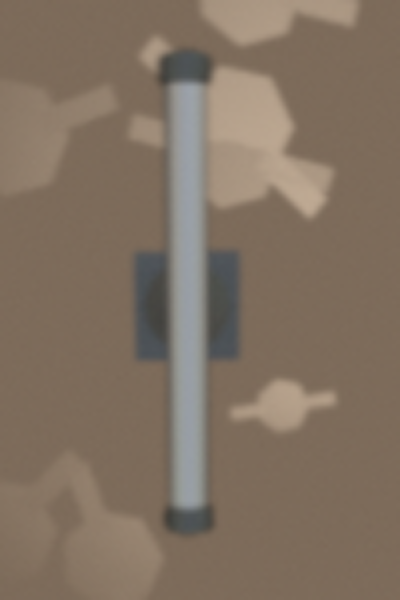

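The bar runs nearly straight up the image, from (316.5, 57.5) to (317, 178), with the socket block centred near (316.5, 121).

Run:
```python
from h import *
import pickle
np.set_printoptions(precision=4,suppress=True)
c,st=pickle.load(open('w2.pkl','rb'))
A=onz(c,un(270,45,4,186.5,51),.062);B=onz(c,un(270,45,4,188.8,532),.062)
print(A,B,(A+B)/2,np.linalg.norm(A-B),np.degrees(np.arctan2(*(A-B)[[1,0]])))
b=np.mean([onz(c,un(270,45,4,*u),.026) for u in((136,252),(239,252),(136,359),(239,359))],axis=0);print('block',b)
R=st['ee_rot'];tg=(A+B)/2
for m in(tg,b): print(R.T@(np.array([m[0],m[1],.2])-st['tcp_pos'])*1000)
```

```text
[ 0.5308 -0.4374  0.062 ] [ 0.476  -0.3134  0.062 ] [ 0.5034 -0.3754  0.062 ] 0.1355890614827619 -66.15798977378266
block [ 0.5033 -0.3752  0.026 ]
[73.8608  0.7849 34.4034]
[73.6357  0.7949 34.4028]
```

Emit:
carry_out --commands '[37, 0.4, 0, 0, 0, 0, 37, 0.4, 0, 0, 0, 0, 0, 0, 50, 0, 0, 0, 0, 0, 50, 0, 0, 0, 0, 0, 40, 0, 0, 0]'

```text
time_s: 3.75
tcp_pos: [0.5101, -0.3734, 0.0969]
ee_rot: [[0.418, -0.909, 0.013], [-0.909, -0.418, -0.007], [0.012, -0.008, -1.0]]
wrist_force: [0.8, -0.3, 1.0]
gripper_width: 1.003
```

Run:
```python
from h import *
st=sense();print(st['tcp_pos'],st['ee_rot'],st['wrist_force'],st['moment'])
tg=np.array([.5033,-.3753,.043]);print(st['ee_rot'].T@(tg-st['tcp_pos'])*1000)
```

```text
[ 0.51014443 -0.37341651  0.09693839] [[ 0.41755008 -0.90856505  0.0127074 ]
 [-0.90857503 -0.41765727 -0.00733648]
 [ 0.01197301 -0.00848228 -0.99989234]] [ 0.80863697 -0.28715522  1.02837802] [ 0.14951552 -0.10630462 -0.03609192]
[-1.79240768  7.46278143 53.85942787]
```

Emit:
carry_out --commands '[-2, 7.5, 20, -0.0085, -0.012, 0.015, 0, 0, 10, 0, 0, 0, 0, 0, 10, 0, 0, 0]'

```text
time_s: 4.12
tcp_pos: [0.5026, -0.3729, 0.0549]
ee_rot: [[0.409, -0.912, -0.003], [-0.912, -0.409, 0.001], [-0.002, 0.002, -1.0]]
wrist_force: [0.4, -0.6, 0.5]
gripper_width: 0.999
```

```bash
cat >> h.py <<'E'
def rel(tg,yaw,verb=True):
    """shift mm and turn rad in tool axes to reach TCP tg, tool down with x-axis yaw deg"""
    st=sense();R=st['ee_rot'];a=np.radians(yaw)
    Rd=np.array([[np.cos(a),np.sin(a),0],[np.sin(a),-np.cos(a),0],[0,0,-1]])
    rv=cv2.Rodrigues(R.T@Rd)[0][:,0]
    print('tcp',st['tcp_pos'].round(4),'yaw',np.degrees(np.arctan2(R[1,0],R[0,0])).round(2),'t',round(st['time_s'],2),'j6',st['joints'][5].round(1),'w',round(st['gripper_width']*87,1))
    print('shift',(R.T@(np.array(tg)-st['tcp_pos'])*1000).round(1),'turn',rv.round(4))
    print('F',st['wrist_force'].round(2),'M',st['moment'].round(3))
E
python3 - <<'E'
from h import *
rel([.5033,-.3753,.043],-66.16)
E
```

```text
tcp [ 0.5026 -0.3729  0.0549] yaw -65.85 t 4.12 j6 45.9 w 86.9
shift [ 2.4  0.3 11.9] turn [0.0019 0.0022 0.0054]
F [ 0.37 -0.55  0.47] M [ 0.07  -0.052  0.015]
```

Emit:
carry_out --commands '[2.4, 0.3, 12, 0.002, 0.002, 0.005, 0, 0, 0, 0, 0, 0]'

```text
time_s: 4.38
tcp_pos: [0.5042, -0.3756, 0.0431]
ee_rot: [[0.405, -0.914, 0.002], [-0.914, -0.405, -0.001], [0.002, -0.002, -1.0]]
wrist_force: [0.0, 0.5, 0.6]
gripper_width: 1.0
```

Run:
```python
from h import *
rel([.5033,-.3753,.043],-66.16)
```

```text
tcp [ 0.5042 -0.3756  0.0431] yaw -66.11 t 4.38 j6 45.9 w 87.0
shift [-0.7  0.7  0.1] turn [-0.0016 -0.0016  0.0009]
F [0.05 0.45 0.65] M [ 0.051  0.003 -0.025]
```

Emit:
carry_out --commands '[-0.7, 0.7, 0, -0.0016, -0.0016, 0, 0, 0, 0, 0, 0, 0, 0, 0, 0, 0, 0, 0, 0, 0, 0, 0, 0, 0, 0, 0, 0, 0, 0, 0]' --grip 0

```text
time_s: 5.0
tcp_pos: [0.5045, -0.3761, 0.0453]
ee_rot: [[0.405, -0.914, 0.004], [-0.914, -0.405, -0.002], [0.003, -0.003, -1.0]]
wrist_force: [-0.6, 0.4, -0.1]
gripper_width: 0.515
```

Run:
```python
from h import *
rel([.5033,-.3753,.043],-66.16)
```

```text
tcp [ 0.5045 -0.3761  0.0453] yaw -66.09 t 5.0 j6 45.9 w 44.8
shift [-1.2  0.8  2.3] turn [-0.0025 -0.0033  0.0013]
F [-0.65  0.35 -0.07] M [ 0.072 -0.041 -0.05 ]
```

Emit:
carry_out --commands '[-1, 1, 2, -0.002, -0.003, 0, 0, 0, 0, 0, 0, 0, 0, 0, 0, 0, 0, 0, 0, 0, 0, 0, 0, 0]'

```text
time_s: 5.5
tcp_pos: [0.5034, -0.3754, 0.0431]
ee_rot: [[0.405, -0.914, 0.001], [-0.914, -0.405, 0.0], [0.0, -0.001, -1.0]]
wrist_force: [1.1, 1.2, -0.1]
gripper_width: 0.1
```

Run:
```python
from h import *
rel([.5033,-.3753,.043],-66.16)
```

```text
tcp [ 0.5034 -0.3754  0.0431] yaw -66.08 t 5.5 j6 45.9 w 8.7
shift [-0.1  0.   0.1] turn [-0.0008 -0.0002  0.0013]
F [ 1.12  1.22 -0.06] M [ 0.247 -0.333  0.031]
```

Emit:
carry_out --commands '[0, 0, 0, 0, 0, 0]'

```text
time_s: 5.62
tcp_pos: [0.5035, -0.3753, 0.043]
ee_rot: [[0.405, -0.914, 0.001], [-0.914, -0.405, 0.0], [0.0, -0.001, -1.0]]
wrist_force: [0.7, 0.8, -1.0]
gripper_width: 0.099
```

Run:
```python
from h import *
rel([.5033,-.3753,.043],-66.16)
cv2.imwrite('pics/e1.png',capture('wrist')[180:340,160:480,::-1].repeat(2,0).repeat(2,1))
```

```text
tcp [ 0.5035 -0.3753  0.043 ] yaw -66.08 t 5.62 j6 45.9 w 8.7
shift [-0.1  0.2  0. ] turn [-0.0011 -0.0003  0.0013]
F [ 0.66  0.85 -0.97] M [ 0.197 -0.241  0.006]
```

View pics/e1.png

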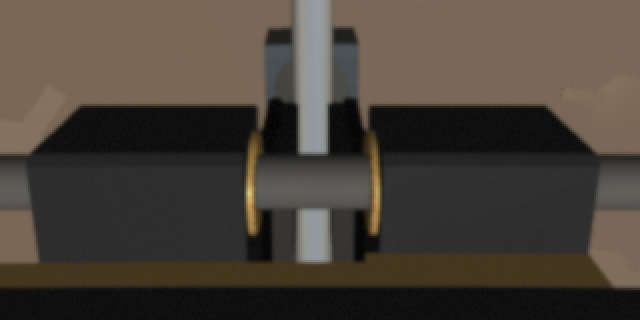

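The bar is held between the fingers. Next I'll lift straight up.

Emit:
carry_out --commands '[0, 0, -20, 0, 0, 0, 0, 0, -45, 0, 0, 0, 0, 0, -45, 0, 0, 0, 0, 0, -45, 0, 0, 0, 0, 0, -45, 0, 0, 0]'

```text
time_s: 6.3
tcp_pos: [0.4974, -0.3721, 0.2369]
ee_rot: [[0.402, -0.915, -0.022], [-0.915, -0.403, 0.015], [-0.022, 0.014, -1.0]]
wrist_force: [0.7, 0.3, -2.3]
gripper_width: 0.095
```

Run:
```python
from h import *
rel([.56,-.15,.25],-20)
rel([.605,.0345,.25],35.5)
```

```text
tcp [ 0.4974 -0.3721  0.2369] yaw -66.27 t 6.3 j6 45.9 w 8.2
shift [-178.4 -146.6  -11.3] turn [ 0.0046  0.0269 -0.8074]
F [ 0.71  0.29 -2.27] M [-0.038 -0.194 -0.015]
tcp [ 0.4974 -0.3721  0.2369] yaw -66.27 t 6.3 j6 45.9 w 8.2
shift [-329.1 -262.    -9.5] turn [-0.0094  0.0289 -1.776 ]
F [ 0.71  0.29 -2.27] M [-0.038 -0.194 -0.015]
```

Emit:
carry_out --commands '[-20, -16, -4, 0.01, 0.025, 0, -38, -30, -4, 0, 0, 0, -38, -30, -2, 0, 0, 0, -38, -30, -2, 0, 0, 0, -38, -30, 0, 0, 0, 0]'

```text
time_s: 6.92
tcp_pos: [0.5542, -0.159, 0.253]
ee_rot: [[0.396, -0.918, 0.005], [-0.918, -0.396, -0.01], [0.011, -0.001, -1.0]]
wrist_force: [0.9, -0.6, 0.4]
gripper_width: 0.007
```

Emit:
carry_out --commands '[-38, -30, 0, 0, 0, 0, -38, -30, 0, 0, 0, 0, -38, -30, 0, 0, 0, 0, -20, -16, 0, 0, 0, -0.1, 0, 0, 0, 0, 0, -0.18]'

```text
time_s: 7.55
tcp_pos: [0.5986, 0.0143, 0.2516]
ee_rot: [[0.644, -0.765, 0.004], [-0.765, -0.644, -0.011], [0.01, 0.004, -1.0]]
wrist_force: [-0.1, 0.2, -0.3]
gripper_width: 0.016
```

Emit:
carry_out --commands '[0, 0, 0, 0, 0, -0.18, 0, 0, 0, 0, 0, -0.18, 0, 0, 0, 0, 0, -0.18, 0, 0, 0, 0, 0, -0.18, 0, 0, 0, 0, 0, -0.18]'

```text
time_s: 8.18
tcp_pos: [0.5972, 0.0144, 0.2511]
ee_rot: [[0.998, 0.06, 0.0], [0.06, -0.998, -0.012], [-0.0, 0.012, -1.0]]
wrist_force: [-1.0, -0.7, 1.1]
gripper_width: 0.008
```

Run:
```python
from h import *
rel([.605,.0345,.25],35.5)
```

```text
tcp [0.5972 0.0144 0.2511] yaw 3.43 t 8.18 j6 75.9 w 0.7
shift [  9.  -19.6   0.8] turn [ 0.0117  0.0037 -0.5598]
F [-0.98 -0.7   1.09] M [-0.034 -0.038 -0.018]
```

The gripper reads shut, so I've lost the wrench. I'll look for it.

Run:
```python
from h import *
for n in('side','top'): cv2.imwrite(f'pics/f_{n}.png',capture(n)[:,:,::-1])
```

```text
(no output)
```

View pics/f_side.png

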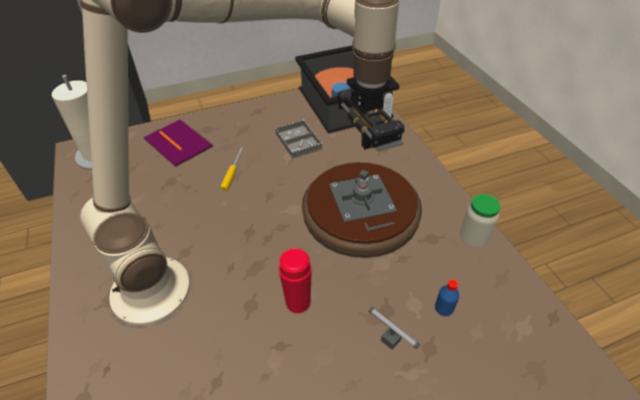

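View pics/f_top.png

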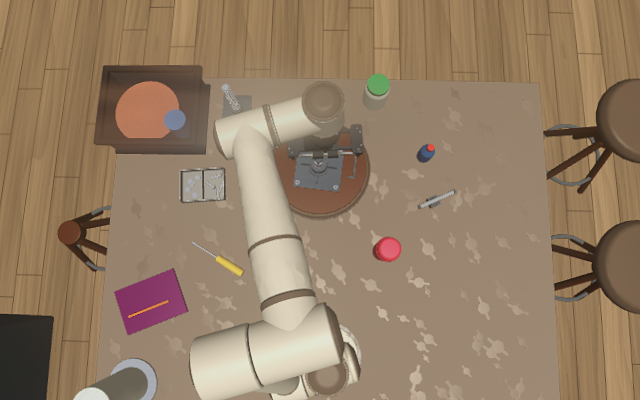

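The wrench slipped out of the grip but landed upright, at about top (438,199) and side (393,330). The 8.7 mm grip width suggests the pads only caught the upper part of the bar, so I'll go back and grip lower, checking as I go.

Run:
```python
from h import *
np.set_printoptions(precision=4,suppress=True)
t=cam('top');s=cam('side')
a=cv2.imread('pics/f_top.png');b=cv2.imread('pics/f_side.png')
crop(a,407,177,64,48,10,"pics/g1.png");crop(b,355,300,80,60,8,"pics/g2.png")
```

```text
(no output)
```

View pics/g1.png

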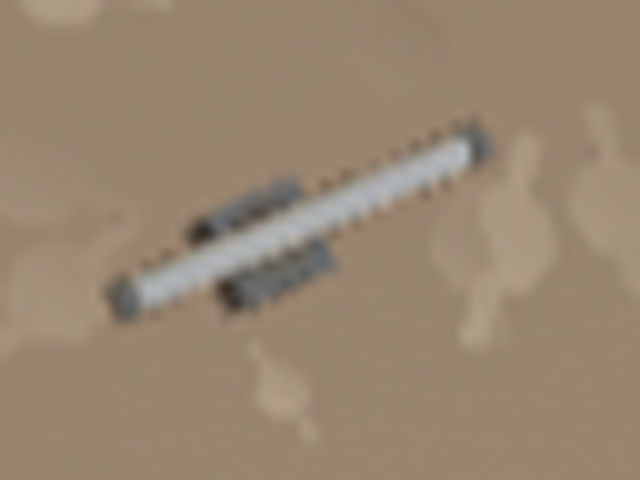

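View pics/g2.png

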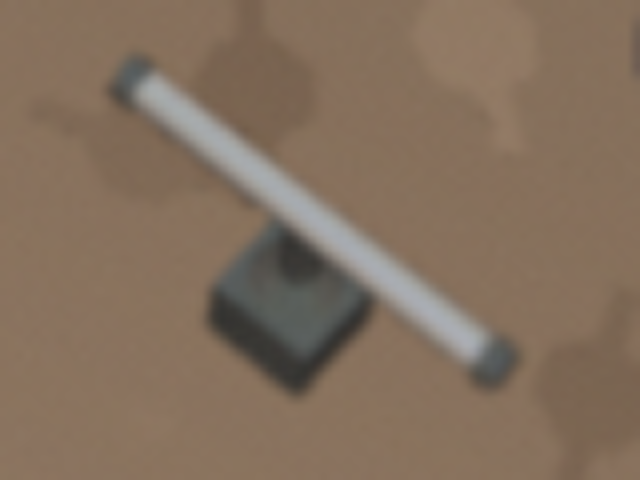

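Run:
```python
from h import *
np.set_printoptions(precision=4,suppress=True)
s=cam('side');t=cam('top')
e1s=un(355,300,8,132,80);e2s=un(355,300,8,494,362)
e1t=un(407,177,10,123,298);e2t=un(407,177,10,478,144)
for c,a,b in((s,e1s,e2s),(t,e1t,e2t)):
    A=onz(c,a,.062);B=onz(c,b,.062);print(A,B,(A+B)/2,np.linalg.norm(A-B),np.degrees(np.arctan2(*(A-B)[[1,0]])))
rel([.48,-.293,.24],-66)
```

```text
[ 0.4777 -0.2912  0.062 ] [ 0.5311 -0.4054  0.062 ] [ 0.5044 -0.3483  0.062 ] 0.12602959244537612 115.10871671520121
[ 0.4805 -0.2914  0.062 ] [ 0.533  -0.4083  0.062 ] [ 0.5068 -0.3498  0.062 ] 0.12816094009826695 114.15378800133153
tcp [0.5973 0.0144 0.2511] yaw 3.06 t 8.28 j6 75.6 w -0.0
shift [-133.5  300.6   14.7] turn [ 0.0106 -0.0071  1.2053]
F [-0.3   0.31  0.17] M [-0.052 -0.03   0.002]
```

Emit:
carry_out --commands '[-25, 53, 3, 0, 0, 0, -25, 53, 3, 0, 0, 0, -25, 53, 3, 0, 0, 0, -25, 53, 3, 0, 0, 0, -25, 53, 3, 0, 0, 0]' --grip 87

```text
time_s: 8.9
tcp_pos: [0.4833, -0.2608, 0.239]
ee_rot: [[0.999, 0.043, 0.001], [0.043, -0.999, -0.013], [0.001, 0.013, -1.0]]
wrist_force: [0.8, 0.6, -0.3]
gripper_width: 0.487
```

Emit:
carry_out --commands '[-12, 24, 0, 0, 0, 0.172, 0, 0, 0, 0, 0, 0.172, 0, 0, 0, 0, 0, 0.172, 0, 0, 0, 0, 0, 0.172, 0, 0, 0, 0, 0, 0.172]'

```text
time_s: 9.52
tcp_pos: [0.4679, -0.2907, 0.2392]
ee_rot: [[0.642, -0.767, -0.001], [-0.767, -0.642, -0.013], [0.01, 0.009, -1.0]]
wrist_force: [-1.1, -0.7, -0.3]
gripper_width: 0.98
```

Emit:
carry_out --commands '[0, 0, 0, 0, 0, 0.172, 0, 0, 0, 0, 0, 0.172, 0, 0, 0, 0, 0, 0]'

```text
time_s: 9.9
tcp_pos: [0.4672, -0.2909, 0.2394]
ee_rot: [[0.326, -0.945, -0.001], [-0.945, -0.326, -0.014], [0.012, 0.006, -1.0]]
wrist_force: [-0.5, -0.1, -0.2]
gripper_width: 0.998
```

Run:
```python
from h import *
import pickle
rel([.476,-.282,.235],-66)
st=sense();c=cam('wrist');im=capture('wrist')[:,:,::-1]
pickle.dump((c,st),open('w3.pkl','wb'))
crop(im,250,25,150,200,4,'pics/h1.png')
```

```text
tcp [ 0.4672 -0.2909  0.2394] yaw -70.97 t 9.9 j6 33.3 w 86.8
shift [ -5.6 -11.3   4.3] turn [ 0.0064 -0.0121 -0.0869]
F [-0.46 -0.12 -0.2 ] M [ 0.081 -0.039 -0.042]
```

View pics/h1.png

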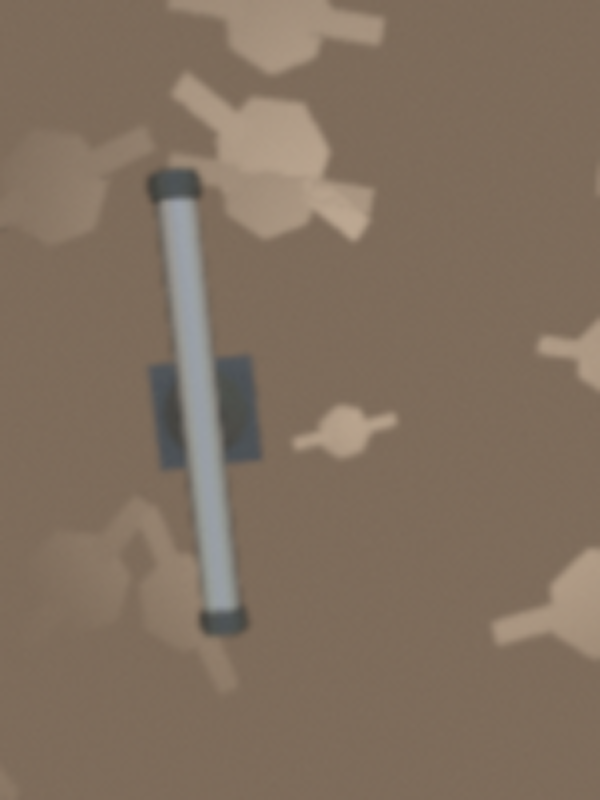

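Run:
```python
from h import *
import pickle
np.set_printoptions(precision=4,suppress=True)
c,st=pickle.load(open('w3.pkl','rb'))
A=onz(c,un(250,25,4,174,171),.062);B=onz(c,un(250,25,4,224,633),.062)
y=np.degrees(np.arctan2(*(A-B)[[1,0]]))
print(A,B,(A+B)/2,np.linalg.norm(A-B),y)
b=np.mean([onz(c,un(250,25,4,*u),.026) for u in((150,366),(249,355),(261,457),(161,468))],axis=0);print('block',b)
m=(A+B)/2
rel([m[0],m[1],.12],y)
```

```text
[ 0.5346 -0.4098  0.062 ] [ 0.4787 -0.2872  0.062 ] [ 0.5066 -0.3485  0.062 ] 0.13471238595519774 -65.48279301497148
block [ 0.5068 -0.3488  0.026 ]
tcp [ 0.4672 -0.2909  0.2394] yaw -70.9 t 9.95 j6 33.4 w 87.1
shift [ 65.9 -19.1 120.1] turn [ 0.0064 -0.0121 -0.0946]
F [ 0.03 -0.04 -0.12] M [ 0.132 -0.02   0.044]
```

Emit:
carry_out --commands '[33, -10, 0, 0.006, -0.012, -0.09, 33, -9, 20, 0, 0, 0, 0, 0, 40, 0, 0, 0, 0, 0, 40, 0, 0, 0, 0, 0, 15, 0, 0, 0]'

```text
time_s: 10.58
tcp_pos: [0.5123, -0.3478, 0.1242]
ee_rot: [[0.42, -0.908, 0.005], [-0.908, -0.42, -0.003], [0.005, -0.004, -1.0]]
wrist_force: [1.0, 0.4, 0.5]
gripper_width: 1.0
```

Run:
```python
from h import *
rel([.5067,-.3487,.036],-65.5)
```

```text
tcp [ 0.5123 -0.3478  0.1242] yaw -65.18 t 10.57 j6 44.0 w 87.0
shift [-1.9  5.7 88.2] turn [-0.0036 -0.0046  0.0056]
F [1.04 0.45 0.52] M [ 0.077  0.031 -0.025]
```

Emit:
carry_out --commands '[-2, 5.5, 25, -0.004, -0.005, 0.005, 0, 0, 25, 0, 0, 0, 0, 0, 15, 0, 0, 0, 0, 0, 8, 0, 0, 0, 0, 0, 0, 0, 0, 0]'

```text
time_s: 11.2
tcp_pos: [0.5095, -0.3499, 0.0525]
ee_rot: [[0.419, -0.908, 0.005], [-0.908, -0.419, -0.004], [0.005, -0.003, -1.0]]
wrist_force: [-0.9, -1.0, 0.2]
gripper_width: 0.998
```

Run:
```python
from h import *
rel([.5067,-.3487,.036],-65.5)
```

```text
tcp [ 0.5095 -0.3499  0.0525] yaw -65.21 t 11.2 j6 44.1 w 86.9
shift [-2.4  2.1 16.4] turn [-0.0026 -0.0055  0.0051]
F [-0.93 -0.96  0.25] M [0.09  0.007 0.054]
```

Emit:
carry_out --commands '[-2.4, 2, 10, -0.003, -0.005, 0.005, 0, 0, 6.5, 0, 0, 0, 0, 0, 0, 0, 0, 0]' --grip 30

```text
time_s: 11.58
tcp_pos: [0.5077, -0.349, 0.0367]
ee_rot: [[0.415, -0.91, 0.003], [-0.91, -0.415, -0.002], [0.003, -0.002, -1.0]]
wrist_force: [-0.2, -0.5, -0.4]
gripper_width: 0.747
```

Run:
```python
from h import *
rel([.5067,-.3487,.036],-65.5)
```

```text
tcp [ 0.5077 -0.349   0.0367] yaw -65.48 t 11.57 j6 43.9 w 65.0
shift [-0.7  0.8  0.7] turn [-0.0016 -0.0027  0.0003]
F [-0.22 -0.49 -0.43] M [ 0.009 -0.048 -0.025]
```

Emit:
carry_out --commands '[-0.7, 0.8, 1, -0.002, -0.003, 0, 0, 0, 0, 0, 0, 0, 0, 0, 0, 0, 0, 0, 0, 0, 0, 0, 0, 0, 0, 0, 0, 0, 0, 0]' --grip 0

```text
time_s: 12.2
tcp_pos: [0.5071, -0.349, 0.0364]
ee_rot: [[0.415, -0.91, 0.001], [-0.91, -0.415, -0.0], [0.001, -0.0, -1.0]]
wrist_force: [0.5, 0.6, -0.4]
gripper_width: 0.17
```

Emit:
carry_out --commands '[0, 0, 0, 0, 0, 0, 0, 0, 0, 0, 0, 0, 0, 0, 0, 0, 0, 0]'

```text
time_s: 12.58
tcp_pos: [0.5072, -0.349, 0.0364]
ee_rot: [[0.415, -0.91, 0.001], [-0.91, -0.415, -0.001], [0.001, -0.0, -1.0]]
wrist_force: [-0.6, 0.5, -0.1]
gripper_width: 0.129
```

Run:
```python
from h import *
rel([.5067,-.3487,.036],-65.5)
im=capture('wrist')[:,:,::-1];cv2.imwrite('pics/i1.png',im[100:340,160:480].repeat(2,0).repeat(2,1))
im=capture('side')[:,:,::-1];crop(im,320,260,120,90,6,'pics/i2.png')
```

```text
tcp [ 0.5072 -0.349   0.0364] yaw -65.47 t 12.57 j6 44.0 w 11.3
shift [-0.4  0.3  0.4] turn [-0.0005 -0.0008  0.0006]
F [-0.56  0.49 -0.07] M [0.07  0.032 0.011]
```

View pics/i1.png

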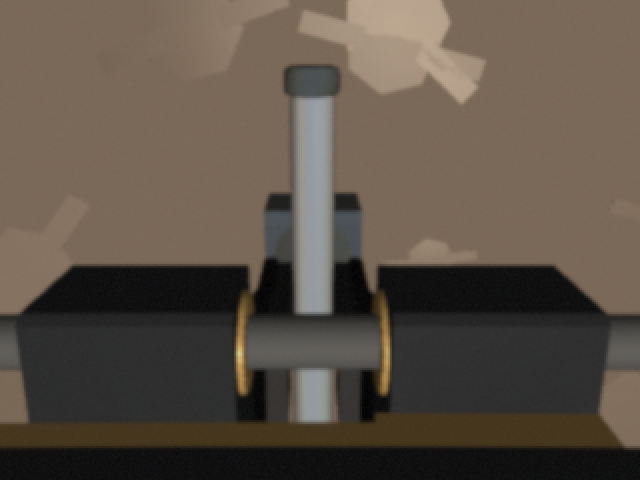

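View pics/i2.png

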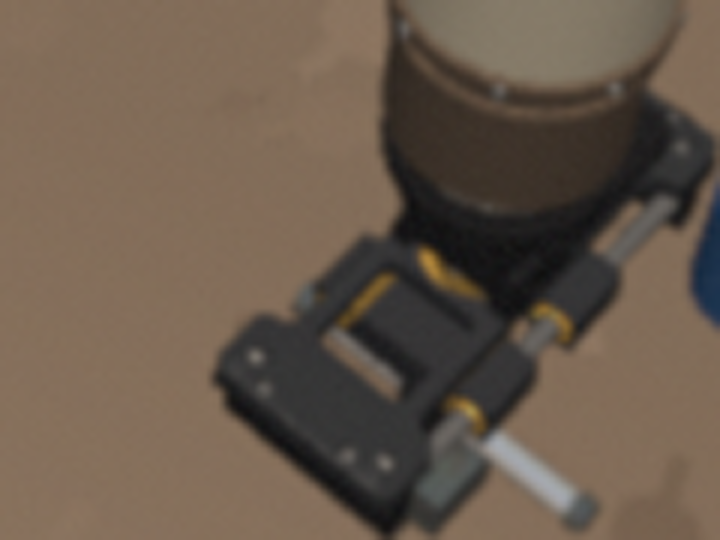

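Width is now 11.3 mm, close to the full bar. I'll lift gently and watch it.

Emit:
carry_out --commands '[0, 0, 0, 0, 0, 0, 0, 0, 0, 0, 0, 0, 0, 0, -4, 0, 0, 0, 0, 0, -8, 0, 0, 0, 0, 0, -8, 0, 0, 0]'

```text
time_s: 13.3
tcp_pos: [0.5051, -0.3479, 0.0551]
ee_rot: [[0.414, -0.91, -0.004], [-0.91, -0.414, 0.002], [-0.004, 0.003, -1.0]]
wrist_force: [-0.6, -0.2, -3.9]
gripper_width: 0.127
```

Run:
```python
from h import *
rel([.5067,-.3487,.056],-65.5)
im=capture('wrist')[:,:,::-1];cv2.imwrite('pics/j1.png',im[100:340,160:480].repeat(2,0).repeat(2,1))
```

```text
tcp [ 0.5051 -0.3479  0.0551] yaw -65.53 t 13.3 j6 44.0 w 11.0
shift [ 1.4 -1.1 -0.9] turn [ 0.0028  0.004  -0.0005]
F [-0.64 -0.17 -3.85] M [ 0.046 -0.025  0.032]
```

View pics/j1.png

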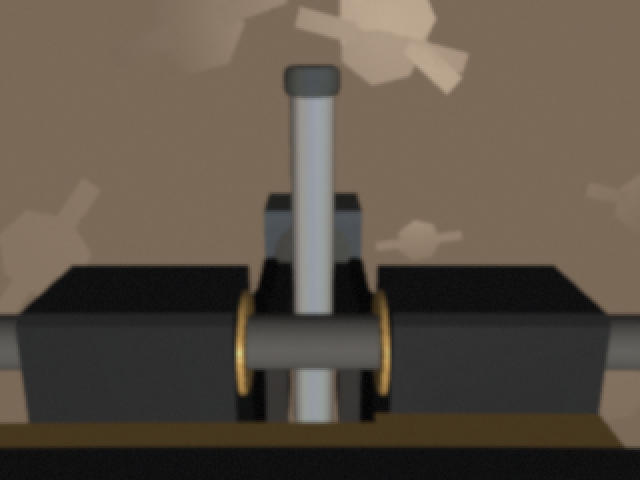

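The wrench is lifted and identical in the view. I'll carry on with moderate steps.

Emit:
carry_out --commands '[1, -1, -20, 0.003, 0.004, 0, 0, 0, -32, 0, 0, 0, 0, 0, -36, 0, 0, 0, 0, 0, -36, 0, 0, 0, 0, 0, -32, 0, 0, 0]'

```text
time_s: 13.98
tcp_pos: [0.5046, -0.3473, 0.2144]
ee_rot: [[0.414, -0.91, -0.004], [-0.91, -0.414, 0.003], [-0.005, 0.003, -1.0]]
wrist_force: [0.3, -0.2, -3.8]
gripper_width: 0.126
```

Emit:
carry_out --commands '[0, 0, -28, 0, 0, 0, 0, 0, -15, 0, 0, 0, 0, 0, 0, 0, 0, 0]'

```text
time_s: 14.35
tcp_pos: [0.5052, -0.3474, 0.2618]
ee_rot: [[0.413, -0.911, 0.001], [-0.911, -0.413, 0.002], [-0.001, -0.002, -1.0]]
wrist_force: [0.1, 0.2, -3.9]
gripper_width: 0.129
```

Run:
```python
from h import *
rel([.605,.0345,.25],35.5)
```

```text
tcp [ 0.5052 -0.3474  0.2618] yaw -65.59 t 14.35 j6 43.9 w 11.2
shift [-306.5 -248.7   12.6] turn [-2.4000e-03 -9.0000e-04 -1.7643e+00]
F [ 0.08  0.21 -3.95] M [ 0.073  0.027 -0.009]
```

Emit:
carry_out --commands '[-14, -11, 0, 0, 0, 0, -26, -21, 0, 0, 0, 0, -34, -27, 0, 0, 0, 0, -38, -31, 0, 0, 0, 0, -38, -31, 0, 0, 0, 0]'

```text
time_s: 14.98
tcp_pos: [0.551, -0.1541, 0.2536]
ee_rot: [[0.408, -0.913, -0.013], [-0.913, -0.408, 0.008], [-0.012, 0.008, -1.0]]
wrist_force: [1.3, -0.3, -2.7]
gripper_width: 0.129
```

Emit:
carry_out --commands '[-38, -31, 0, 0, 0, 0, -38, -31, 0, 0, 0, 0, -34, -27, 0, 0, 0, 0, -26, -21, 0, 0, 0, 0, -14, -11, 0, 0, 0, -0.06]'

```text
time_s: 15.6
tcp_pos: [0.5966, 0.0451, 0.2459]
ee_rot: [[0.469, -0.883, -0.027], [-0.883, -0.47, 0.007], [-0.019, 0.02, -1.0]]
wrist_force: [0.1, -0.7, -3.2]
gripper_width: 0.126
```

Emit:
carry_out --commands '[0, 0, 0, 0, 0, -0.13, 0, 0, 0, 0, 0, -0.17, 0, 0, 0, 0, 0, -0.17, 0, 0, 0, 0, 0, -0.17, 0, 0, 0, 0, 0, -0.17]'

```text
time_s: 16.23
tcp_pos: [0.5931, 0.0468, 0.2401]
ee_rot: [[0.972, -0.232, -0.038], [-0.232, -0.973, 0.005], [-0.039, 0.004, -0.999]]
wrist_force: [-1.0, 0.6, -3.3]
gripper_width: 0.128
```

Emit:
carry_out --commands '[0, 0, 0, 0, 0, -0.17, 0, 0, 0, 0, 0, -0.17, 0, 0, 0, 0, 0, -0.17, 0, 0, 0, 0, 0, -0.15, 0, 0, 0, 0, 0, -0.08]'

```text
time_s: 16.85
tcp_pos: [0.5894, 0.0457, 0.2352]
ee_rot: [[0.858, 0.512, -0.049], [0.512, -0.859, 0.003], [-0.04, -0.027, -0.999]]
wrist_force: [0.2, 0.1, -3.7]
gripper_width: 0.124
```

Run:
```python
from h import *
rel([.605,.0345,.25],35.5)
```

```text
tcp [0.5894 0.0457 0.2352] yaw 30.85 t 16.85 j6 101.7 w 10.8
shift [  7.   17.2 -15.6] turn [-0.029   0.0391 -0.0816]
F [ 0.2   0.09 -3.69] M [-0.091 -0.221  0.066]
```

Emit:
carry_out --commands '[7, 17, -10, -0.029, 0.039, -0.08, 0, 0, -1, 0, 0, 0]'

```text
time_s: 17.1
tcp_pos: [0.6033, 0.0342, 0.2435]
ee_rot: [[0.813, 0.583, -0.004], [0.583, -0.813, -0.001], [-0.004, -0.001, -1.0]]
wrist_force: [0.4, 0.8, -4.8]
gripper_width: 0.124
```

Run:
```python
from h import *
import pickle
rel([.605,.0345,.235],35.5)
st=sense();
for n in('side','top'):
    im=capture(n)[:,:,::-1];x,y=(310,120) if n=='side' else (270,110)
    crop(im,x,y,120,90,6,f'pics/k_{n}.png')
c=cam('wrist');pickle.dump((c,sense()),open('w4.pkl','wb'));im=capture('wrist')[:,:,::-1];cv2.imwrite('pics/k_w.png',im)
```

```text
tcp [0.6033 0.0342 0.2435] yaw 35.66 t 17.1 j6 107.1 w 10.8
shift [1.6 0.8 8.5] turn [-0.0014  0.0036  0.0028]
F [ 0.43  0.84 -4.84] M [-0.084 -0.025 -0.064]
```

View pics/k_side.png

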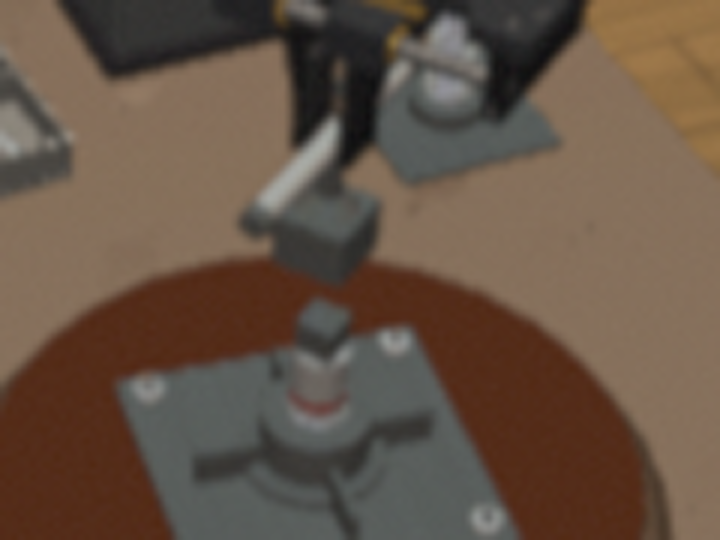

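View pics/k_w.png

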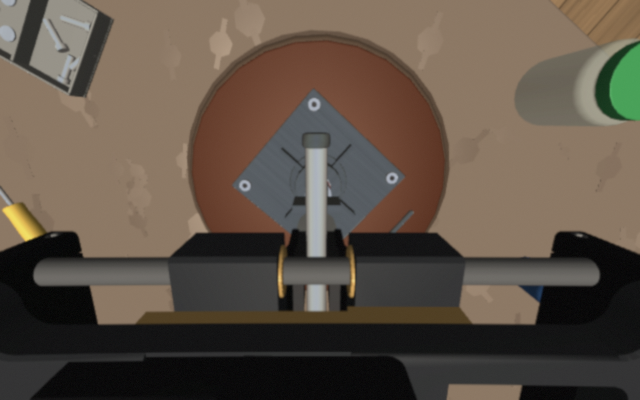

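Run:
```python
from h import *
import pickle
np.set_printoptions(precision=1,suppress=True)
s=cam('side');st=sense()
def cr(p): return (np.array(p)+.5-[310,120])*6-.5
x,y,z=st['tcp_pos'];zm=z-.036
R=st['ee_rot']
print('mouth c',cr(proj(s,[x,y,zm])))
for a in(-17,17):
  for b in(-17,17):
    p=st['tcp_pos']+R@[a/1e3,b/1e3,.036];q=st['tcp_pos']+R@[a/1e3,b/1e3,.01];print(a,b,cr(proj(s,p)),cr(proj(s,q)))
for p in((.605,.0345,.167),(.6038,.0331,.167),(.6054,.0353,.167),(.605,.0345,.172),(.605,.0345,.11)): print(p,cr(proj(s,p)))
for a in(35.5,):
  for k in range(4):
    t=np.radians(a+45+90*k);p=np.array([.605,.0345,.165])+.0127*np.array([np.cos(t),np.sin(t),0]);print('tap corner',cr(proj(s,p)), cr(proj(s,p-[0,0,.018])))
im=cv2.imread('pics/k_w.png');crop(im,276,120,90,90,8,'pics/k_w2.png')
im=cv2.imread('pics/k_side.png');crop(im,220,180,200,240,3,'pics/k_s2.png')
```

```text
mouth c [[328.4 249.5]]
-17 -17 [[274.  257.3]] [[276.9 210.6]]
-17 17 [[343.2 285.8]] [[347.3 239. ]]
17 -17 [[313.2 214.5]] [[316.7 167.9]]
17 17 [[381.7 242. ]] [[386.3 195.3]]
(0.605, 0.0345, 0.167) [[328.2 316.9]]
(0.6038, 0.0331, 0.167) [[327.  319.6]]
(0.6054, 0.0353, 0.167) [[328.2 315.5]]
(0.605, 0.0345, 0.172) [[328.8 308.5]]
(0.605, 0.0345, 0.11) [[321.  409.6]]
tap corner [[320.3 301.5]] [[318.1 331.4]]
tap corner [[300.1 324.4]] [[298.1 354.3]]
tap corner [[335.6 339.3]] [[333.2 369.2]]
tap corner [[355.6 316.1]] [[353. 346.]]
```

View pics/k_w2.png

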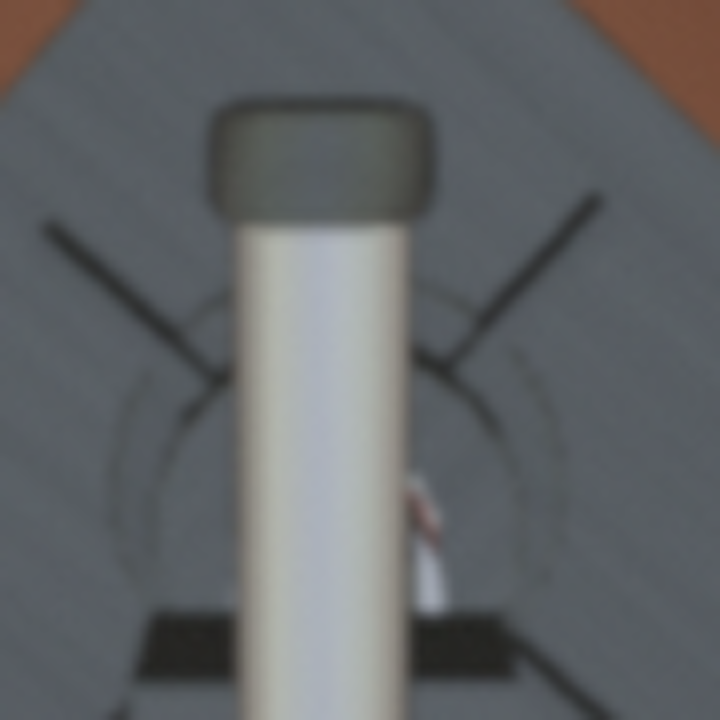

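View pics/k_s2.png

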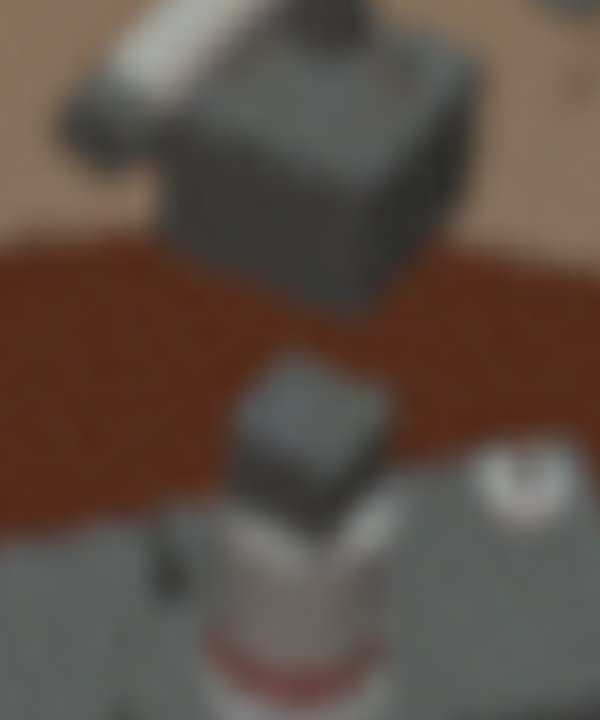

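View pics/k_top.png

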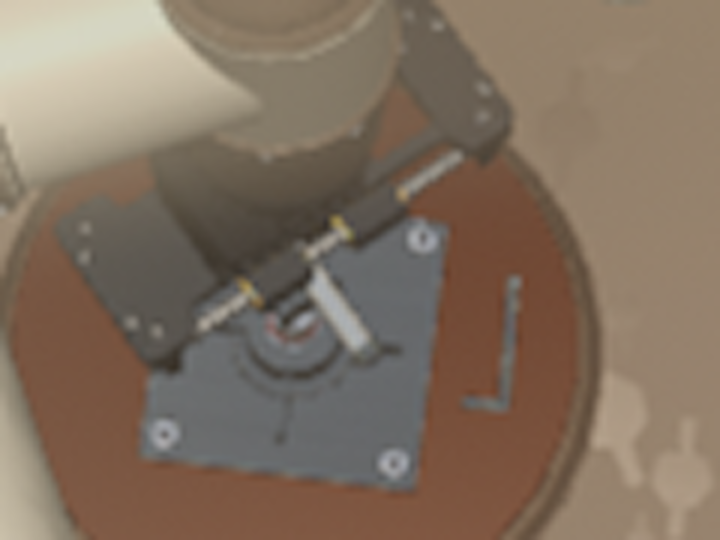

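Run:
```python
from h import *
import pickle
np.set_printoptions(precision=1,suppress=True)
c,st=pickle.load(open('w4.pkl','rb'))
def cr(p): return (np.array(p)+.5-[276,120])*8-.5
R=st['ee_rot'];T=st['tcp_pos']
print(T,'bar end pred', cr(proj(c,T+R@[.067,0,-.026])), cr(proj(c,T+R@[.067,.006,-.026])),cr(proj(c,T+R@[.067,-.006,-.026])))
for z in(.11,):
  for dx in(26e-3,-26e-3): print('hub sides',cr(proj(c,[.605,.0345,z]+R@[0,dx,0]))) 
print('hub far',cr(proj(c,np.array([.605,.0345,.11])+R@[.026,0,0])))
for z in(.147,.15,.113): print('shank right',z,cr(proj(c,[.605,.0345,z]+R@[0,.0125,0])),cr(proj(c,[.605,.0345,z]+R@[.0088,.0088,0])))
# block far corners
for b in(-.017,.017): print('block top far',cr(proj(c,T+R@[.017,b,.010])),'bot',cr(proj(c,T+R@[.017,b,.036])))
# plate bolts line intersection
P=[un(0,0,1,*u) for u in((314,104),(245,186),(392,178))]
print([onz(c,u,.08) for u in P])
```

```text
[0.6 0.  0.2] bar end pred [[323.1  89.6]] [[413.9  89.5]] [[232.3  89.7]]
hub sides [[526.8 537.9]]
hub sides [[152.1 538.2]]
hub far [[339.5 350.8]]
shank right 0.147 [[441.3 602.9]] [[412.  533.2]]
shank right 0.15 [[442.4 608.9]] [[412.8 538.5]]
shank right 0.113 [[430.3 542.7]] [[403.9 479.7]]
block top far [[128.  673.3]] bot [[149.8 601.9]]
block top far [[520.7 673. ]] bot [[499.2 601.6]]
[array([0.7, 0.1, 0.1]), array([0.5, 0.1, 0.1]), array([ 0.7, -0. ,  0.1])]
```

Emit:
carry_out --commands '[2.4, 0.6, 14, -0.001, 0.004, 0.003, 0, 0, 12, 0, 0, 0, 0, 0, 2, 0, 0, 0]'

```text
time_s: 17.62
tcp_pos: [0.6039, 0.0364, 0.2109]
ee_rot: [[0.815, 0.58, -0.006], [0.58, -0.815, 0.001], [-0.004, -0.004, -1.0]]
wrist_force: [0.0, -1.3, -3.1]
gripper_width: 0.13
```

Run:
```python
from h import *
x=.605+.0008*np.cos(np.radians(35.5));y=.0345+.0008*np.sin(np.radians(35.5))
rel([x,y,.205],35.5)
im=capture('side')[:,:,::-1];crop(im,330,140,70,70,8,'pics/l1.png')
```

```text
tcp [0.6039 0.0364 0.2109] yaw 35.44 t 17.62 j6 106.8 w 11.3
shift [0.7 2.2 5.8] turn [-0.004   0.0041 -0.0011]
F [ 0.04 -1.32 -3.1 ] M [-0.04  -0.023  0.011]
```

View pics/l1.png

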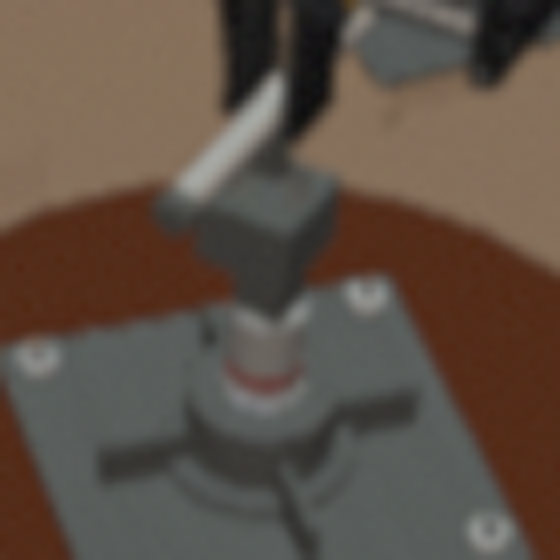

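Emit:
carry_out --commands '[0.7, 2.2, 2, -0.004, 0.004, 0, 0, 0, 1, 0, 0, 0]'

```text
time_s: 17.92
tcp_pos: [0.6064, 0.035, 0.2082]
ee_rot: [[0.815, 0.58, 0.001], [0.58, -0.815, -0.0], [0.001, 0.001, -1.0]]
wrist_force: [-0.1, -0.4, -3.0]
gripper_width: 0.128
```

```bash
cat > r.py <<'E'
from h import *
import sys
a=np.radians(35.5);x=.605+.0008*np.cos(a);y=.0345+.0008*np.sin(a)
rel([x,y,float(sys.argv[1])],float(sys.argv[2]))
E
python3 r.py .205 35.5
```

```text
tcp [0.6064 0.035  0.2082] yaw 35.45 t 17.93 j6 106.9 w 11.2
shift [-0.6 -0.4  3.2] turn [ 0.001  -0.0011 -0.0009]
F [-0.06 -0.36 -2.99] M [-0.094 -0.013 -0.049]
```

Emit:
carry_out --commands '[-0.6, -0.4, 3, 0.001, -0.001, 0, 0, 0, 3, 0, 0, 0]'

```text
time_s: 18.18
tcp_pos: [0.606, 0.035, 0.2026]
ee_rot: [[0.815, 0.58, 0.001], [0.58, -0.815, 0.0], [0.001, 0.0, -1.0]]
wrist_force: [0.2, -0.3, -2.9]
gripper_width: 0.128
```

```bash
python3 r.py .2 35.5
```

```text
tcp [0.606  0.035  0.2026] yaw 35.44 t 18.18 j6 106.9 w 11.1
shift [-0.3 -0.2  2.6] turn [ 0.0005 -0.0015 -0.001 ]
F [ 0.2  -0.28 -2.94] M [-0.076  0.033  0.04 ]
```

Emit:
carry_out --commands '[-0.3, -0.2, 3, 0, -0.001, 0, 0, 0, 3, 0, 0, 0]'

```text
time_s: 18.42
tcp_pos: [0.6057, 0.035, 0.1963]
ee_rot: [[0.815, 0.58, 0.001], [0.58, -0.815, -0.0], [0.001, 0.001, -1.0]]
wrist_force: [0.4, 0.7, -3.2]
gripper_width: 0.129
```

```bash
python3 r.py .19 35.5
```

```text
tcp [0.6057 0.035  0.1963] yaw 35.44 t 18.43 j6 106.8 w 11.2
shift [-0.1  0.   6.3] turn [ 0.0006 -0.0008 -0.001 ]
F [ 0.4   0.69 -3.15] M [-0.027 -0.006 -0.054]
```

Emit:
carry_out --commands '[0, 0, 3, 0, 0, 0, 0, 0, 3, 0, 0, 0]'

```text
time_s: 18.68
tcp_pos: [0.6057, 0.035, 0.1899]
ee_rot: [[0.815, 0.58, 0.001], [0.58, -0.815, -0.0], [0.001, 0.001, -1.0]]
wrist_force: [-0.2, -0.1, -3.2]
gripper_width: 0.124
```

```bash
python3 r.py .183 35.5
```

```text
tcp [0.6057 0.035  0.1899] yaw 35.45 t 18.68 j6 106.8 w 10.8
shift [-0.1  0.   6.9] turn [ 0.0007 -0.0009 -0.0009]
F [-0.17 -0.12 -3.21] M [-0.078 -0.018  0.031]
```

Emit:
carry_out --commands '[0, 0, 2.5, 0, 0, 0, 0, 0, 2, 0, 0, 0]'

```text
time_s: 18.92
tcp_pos: [0.6061, 0.035, 0.1856]
ee_rot: [[0.814, 0.58, 0.002], [0.58, -0.814, -0.0], [0.001, 0.001, -1.0]]
wrist_force: [-1.2, 0.5, 3.5]
gripper_width: 0.127
```

```bash
python3 r.py .183 35.5
```

```text
tcp [0.6061 0.035  0.1856] yaw 35.46 t 18.93 j6 106.8 w 11.1
shift [-0.3 -0.2  2.6] turn [ 0.0014 -0.0013 -0.0006]
F [-1.21  0.52  3.49] M [ 0.088  0.365 -0.023]
```

Run:
```python
from h import *
im=capture('side')[:,:,::-1];crop(im,330,140,70,70,8,'pics/m1.png')
```

```text
(no output)
```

View pics/m1.png

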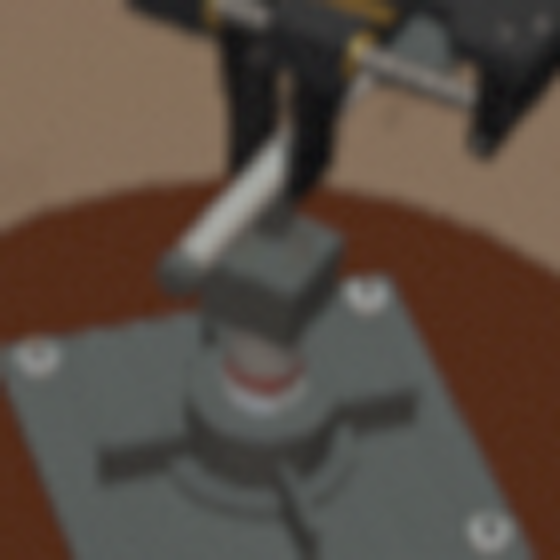

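Emit:
carry_out --commands '[-0.3, -0.2, 1, 0, 0, 0, 0, 0, 0.5, 0, 0, 0]'

```text
time_s: 19.23
tcp_pos: [0.6062, 0.035, 0.1857]
ee_rot: [[0.814, 0.58, 0.004], [0.58, -0.814, -0.0], [0.003, 0.003, -1.0]]
wrist_force: [-0.8, 1.4, 0.3]
gripper_width: 0.121
```

```bash
python3 r.py .1845 35.5
```

```text
tcp [0.6062 0.035  0.1857] yaw 35.48 t 19.23 j6 106.8 w 10.5
shift [-0.4 -0.3  1.2] turn [ 0.0025 -0.0031 -0.0003]
F [-0.76  1.41  0.33] M [0.053 0.347 0.012]
```

The wrench hit a hard stop at the expected depth, so it is seated. Now I'll start the first forward turn. Positive turn about tool z is clockwise from above.

Emit:
carry_out --commands '[-0.3, -0.2, 0.1, 0.002, -0.003, 0.08, 0, 0.1, 0.1, 0, 0, 0.13, 0, 0.1, 0.1, 0, 0, 0.13]'

```text
time_s: 19.6
tcp_pos: [0.6065, 0.0353, 0.1857]
ee_rot: [[0.963, 0.268, 0.002], [0.268, -0.963, 0.0], [0.002, 0.0, -1.0]]
wrist_force: [-0.8, -0.1, -1.1]
gripper_width: 0.132
```

```bash
cat > r.py <<'E'
from h import *
import sys
st=sense();R=st['ee_rot'];yaw=np.degrees(np.arctan2(R[1,0],R[0,0]))
a=np.radians(yaw);x=.6054+.0008*np.cos(a);y=.0345+.0008*np.sin(a)
z=float(sys.argv[1]) if len(sys.argv)>1 else st['tcp_pos'][2]
rel([x,y,z],yaw)
E
python3 r.py
```

```text
tcp [0.6065 0.0353 0.1857] yaw 15.55 t 19.6 j6 87.0 w 11.4
shift [-0.5  0.4 -0. ] turn [ 0.0002 -0.0025 -0.    ]
F [-0.76 -0.12 -1.05] M [0.017 0.184 0.28 ]
```

Emit:
carry_out --commands '[-0.4, 0.4, 0.1, 0, -0.002, 0.15, 0, 0.1, 0.1, 0, 0, 0.15, 0, 0.1, 0.1, 0, 0, 0.15, 0, 0.1, 0.1, 0, 0, 0.15, 0, 0.1, 0.1, 0, 0, 0.15]'

```text
time_s: 20.23
tcp_pos: [0.6064, 0.0349, 0.1853]
ee_rot: [[0.879, -0.477, 0.001], [-0.477, -0.879, -0.0], [0.001, -0.0, -1.0]]
wrist_force: [-0.2, -0.2, -0.8]
gripper_width: 0.129
```

```bash
python3 r.py
```

```text
tcp [0.6064 0.0349 0.1853] yaw -28.48 t 20.23 j6 42.9 w 11.2
shift [ 0.1  0.8 -0. ] turn [-0.0003 -0.0014  0.    ]
F [-0.17 -0.19 -0.78] M [0.056 0.219 0.27 ]
```

Emit:
carry_out --commands '[0.1, 0.6, 0.1, 0, -0.001, 0.17, 0, 0.1, 0.1, 0, 0, 0.18, 0, 0.1, 0.1, 0, 0, 0.18, 0, 0.1, 0.1, 0, 0, 0.18, 0, 0.1, 0.1, 0, 0, 0.18]'

```text
time_s: 20.85
tcp_pos: [0.606, 0.0347, 0.1848]
ee_rot: [[0.16, -0.987, 0.001], [-0.987, -0.16, 0.0], [0.0, -0.001, -1.0]]
wrist_force: [0.1, -0.3, -0.8]
gripper_width: 0.131
```

```bash
python3 r.py
```

```text
tcp [0.606  0.0347 0.1848] yaw -80.81 t 20.85 j6 -9.4 w 11.4
shift [ 0.9  0.6 -0. ] turn [-0.0013 -0.0002  0.    ]
F [ 0.09 -0.33 -0.82] M [0.078 0.131 0.32 ]
```

Emit:
carry_out --commands '[0.3, 0.3, 0.1, -0.001, 0, 0.18, 0, 0.1, 0.1, 0, 0, 0.18, 0, 0.1, 0.1, 0, 0, 0.18, 0, 0.1, 0.1, 0, 0, 0.18, 0, 0.1, 0.1, 0, 0, 0.18]'

```text
time_s: 21.48
tcp_pos: [0.6056, 0.0349, 0.1844]
ee_rot: [[-0.691, -0.722, 0.001], [-0.722, 0.691, -0.001], [-0.001, -0.001, -1.0]]
wrist_force: [0.1, 0.2, -0.7]
gripper_width: 0.13
```

```bash
python3 r.py
```

```text
tcp [0.6056 0.0349 0.1844] yaw -133.74 t 21.48 j6 -62.4 w 11.3
shift [ 1.2 -0.1 -0. ] turn [-0.0014  0.0006 -0.    ]
F [ 0.14  0.18 -0.75] M [0.089 0.025 0.28 ]
```

Emit:
carry_out --commands '[0.2, 0, 0.1, -0.001, 0, 0.15, 0, 0, 0.1, 0, 0, 0.06, 0, 0, 0, 0, 0, -0.1, 0, 0, 0, 0, 0, -0.15, 0, 0, 0, 0, 0, -0.15]'

```text
time_s: 22.1
tcp_pos: [0.6058, 0.0348, 0.1844]
ee_rot: [[-0.537, -0.844, 0.002], [-0.844, 0.537, 0.0], [-0.001, -0.002, -1.0]]
wrist_force: [0.3, -0.3, -1.1]
gripper_width: 0.128
```

```bash
python3 r.py
```

```text
tcp [0.6058 0.0348 0.1844] yaw -122.48 t 22.1 j6 -51.1 w 11.1
shift [ 1.3  0.1 -0. ] turn [-0.0016  0.001  -0.    ]
F [ 0.33 -0.29 -1.12] M [ 0.067  0.142 -0.025]
```

Emit:
carry_out --commands '[0.1, 0, -0.1, 0, 0, -0.168, 0, 0, -0.1, 0, 0, -0.168, 0, 0, -0.1, 0, 0, -0.168, 0, 0, -0.1, 0, 0, -0.168, 0, 0, -0.1, 0, 0, -0.168]'

```text
time_s: 22.72
tcp_pos: [0.6061, 0.0348, 0.1848]
ee_rot: [[0.296, -0.955, 0.003], [-0.955, -0.296, 0.001], [0.0, -0.003, -1.0]]
wrist_force: [-0.1, 0.2, -1.6]
gripper_width: 0.128
```

```bash
python3 r.py
```

```text
tcp [0.6061 0.0348 0.1848] yaw -72.77 t 22.73 j6 -1.3 w 11.1
shift [ 0.9  0.7 -0. ] turn [-0.0032 -0.0004  0.    ]
F [-0.11  0.23 -1.59] M [ 0.148  0.093 -0.003]
```

Emit:
carry_out --commands '[0.2, 0.1, -0.1, -0.002, 0, -0.168, 0, 0, -0.1, 0, 0, -0.168, 0, 0, -0.1, 0, 0, -0.168, 0, 0, 0, 0, 0, 0]'

```text
time_s: 23.22
tcp_pos: [0.6064, 0.0349, 0.185]
ee_rot: [[0.731, -0.683, 0.002], [-0.683, -0.731, 0.001], [0.001, -0.002, -1.0]]
wrist_force: [-1.1, -0.6, -0.4]
gripper_width: 0.126
```

```bash
python3 r.py
```

```text
tcp [0.6064 0.0349 0.185 ] yaw -43.04 t 23.23 j6 28.4 w 10.9
shift [ 0.3  1.  -0. ] turn [-0.0022 -0.0013  0.    ]
F [-1.09 -0.56 -0.4 ] M [ 0.052  0.18  -0.012]
```

Emit:
carry_out --commands '[0, 0.2, 0.1, -0.002, -0.001, 0.12, 0, 0, 0.1, 0, 0, 0.18, 0, 0, 0.1, 0, 0, 0.18, 0, 0, 0.1, 0, 0, 0.18, 0, 0, 0.1, 0, 0, 0.18]'

```text
time_s: 23.85
tcp_pos: [0.6061, 0.0345, 0.1847]
ee_rot: [[-0.058, -0.998, 0.0], [-0.998, 0.058, -0.0], [0.0, -0.0, -1.0]]
wrist_force: [1.3, -0.7, -0.8]
gripper_width: 0.128
```

Emit:
carry_out --commands '[0, 0, 0.1, 0, 0, 0.18, 0, 0, 0.1, 0, 0, 0.18, 0, 0, 0.1, 0, 0, 0.18, 0, 0, 0.1, 0, 0, 0.18, 0, 0, 0.1, 0, 0, 0.18]'

```text
time_s: 24.48
tcp_pos: [0.6056, 0.0347, 0.1843]
ee_rot: [[-0.839, -0.544, -0.0], [-0.544, 0.839, 0.0], [0.0, 0.0, -1.0]]
wrist_force: [-0.6, 1.2, -0.8]
gripper_width: 0.13
```

```bash
python3 r.py
```

```text
tcp [0.6056 0.0347 0.1843] yaw -147.04 t 24.48 j6 -75.6 w 11.3
shift [ 1.1 -0.   0. ] turn [ 0.0002 -0.0002 -0.    ]
F [-0.6   1.21 -0.85] M [0.312 0.086 0.45 ]
```

Emit:
carry_out --commands '[0.2, 0, 0.1, 0, 0, 0.18, 0, 0, 0.1, 0, 0, 0.18, 0, 0, 0.1, 0, 0, 0.18, 0, 0, 0.1, 0, 0, 0.18]'

```text
time_s: 24.98
tcp_pos: [0.6054, 0.035, 0.1839]
ee_rot: [[-0.985, 0.173, 0.0], [0.173, 0.985, -0.0], [-0.0, -0.0, -1.0]]
wrist_force: [0.1, -0.8, -1.1]
gripper_width: 0.128
```

```bash
python3 r.py
```

```text
tcp [0.6054 0.035  0.1839] yaw 170.03 t 24.98 j6 -118.6 w 11.2
shift [ 0.7 -0.5  0. ] turn [-0.0001  0.0001 -0.    ]
F [ 0.1  -0.75 -1.11] M [0.178 0.03  0.3  ]
```

Emit:
carry_out --commands '[0.1, 0, 0.1, 0, 0, 0.17, 0, 0, 0.1, 0, 0, 0.17, 0, 0, 0.1, 0, 0, 0.17, 0, 0, 0.1, 0, 0, 0.12]'

```text
time_s: 25.48
tcp_pos: [0.6055, 0.0354, 0.1837]
ee_rot: [[-0.672, 0.74, 0.001], [0.74, 0.672, -0.001], [-0.001, 0.0, -1.0]]
wrist_force: [-0.1, 0.1, -0.6]
gripper_width: 0.126
```

```bash
python3 r.py
```

```text
tcp [0.6055 0.0354 0.1837] yaw 132.24 t 25.48 j6 -156.4 w 10.9
shift [ 0.2 -0.7 -0. ] turn [0.0002 0.0009 0.    ]
F [-0.11  0.11 -0.59] M [ 0.101 -0.013  0.268]
```

Emit:
carry_out --commands '[0, 0, 0, 0, 0, -0.12, 0, 0, -0.1, 0, 0, -0.17, 0, 0, -0.1, 0, 0, -0.17, 0, 0, -0.1, 0, 0, -0.17, 0, 0, -0.1, 0, 0, -0.17]'

```text
time_s: 26.1
tcp_pos: [0.6055, 0.0353, 0.1839]
ee_rot: [[-1.0, 0.026, 0.001], [0.026, 1.0, -0.001], [-0.001, -0.001, -1.0]]
wrist_force: [-0.3, 0.2, -1.1]
gripper_width: 0.128
```

Emit:
carry_out --commands '[0, 0, -0.1, 0, 0, -0.17, 0, 0, -0.1, 0, 0, -0.17, 0, 0, -0.1, 0, 0, -0.17, 0, 0, -0.1, 0, 0, -0.17, 0, 0, -0.1, 0, 0, -0.17]'

```text
time_s: 26.72
tcp_pos: [0.6055, 0.0349, 0.1843]
ee_rot: [[-0.67, -0.742, 0.001], [-0.742, 0.67, -0.001], [-0.0, -0.001, -1.0]]
wrist_force: [-0.4, -0.6, -1.1]
gripper_width: 0.128
```

Emit:
carry_out --commands '[0, 0, -0.1, 0, 0, -0.1, 0, 0, 0, 0, 0, 0]'

```text
time_s: 26.98
tcp_pos: [0.6056, 0.0348, 0.1844]
ee_rot: [[-0.595, -0.803, 0.001], [-0.803, 0.595, -0.001], [-0.0, -0.002, -1.0]]
wrist_force: [-0.2, -1.0, -0.6]
gripper_width: 0.127
```

```bash
python3 r.py
python3 - <<'E'
from h import *
im=capture('side')[:,:,::-1];crop(im,310,110,90,90,7,'pics/n1.png')
E
```

```text
tcp [0.6056 0.0348 0.1844] yaw -126.55 t 26.98 j6 -55.2 w 11.1
shift [ 1.2  0.  -0. ] turn [-0.0016  0.0003 -0.    ]
F [-0.21 -1.03 -0.65] M [0.115 0.025 0.007]
```

View pics/n1.png

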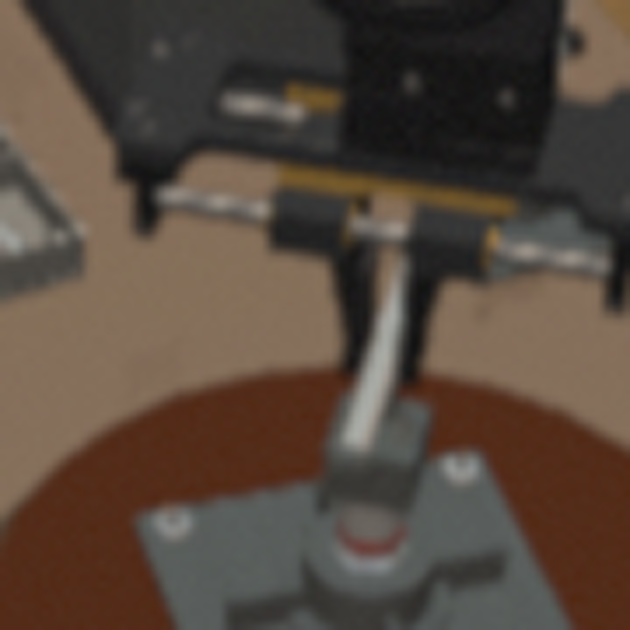

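Second back-off done (about 101° of tool rotation). I'll regrip half a turn round, because the last joint would otherwise run out of range.

Emit:
carry_out --commands '[0, 0, 0, 0, 0, 0, 0, 0, 0, 0, 0, 0, 0, 0, 0, 0, 0, 0, 0, 0, 0, 0, 0, 0]' --grip 50

```text
time_s: 27.52
tcp_pos: [0.6067, 0.0349, 0.1854]
ee_rot: [[-0.599, -0.801, 0.004], [-0.801, 0.599, -0.001], [-0.002, -0.004, -1.0]]
wrist_force: [-0.0, -0.1, -0.3]
gripper_width: 0.493
```

```bash
python3 r.py .1844
```

```text
tcp [0.6067 0.0349 0.1854] yaw -126.79 t 27.52 j6 -55.4 w 42.8
shift [1.8 0.8 1. ] turn [-0.0038  0.0021 -0.    ]
F [-0.03 -0.1  -0.32] M [ 0.075 -0.106  0.042]
```

Emit:
carry_out --commands '[0, 0, -8, 0, 0, 0, 0, 0, -20, 0, 0, 0, 0, 0, -22, 0, 0, 0, 0, 0, -6, 0, 0, 0, 0, 0, 0, -0.003, 0.002, -0.1]'

```text
time_s: 28.15
tcp_pos: [0.6066, 0.0349, 0.2447]
ee_rot: [[-0.514, -0.858, 0.002], [-0.858, 0.514, -0.0], [-0.001, -0.002, -1.0]]
wrist_force: [0.2, 0.0, -0.1]
gripper_width: 0.571
```

```bash
python3 r.py .235;python3 - <<'E'
from h import *
im=capture('side')[:,:,::-1];crop(im,310,110,90,90,7,'pics/o1.png')
E
```

```text
tcp [0.6066 0.0349 0.2447] yaw -120.94 t 28.15 j6 -49.5 w 49.7
shift [1.7 0.8 9.7] turn [-0.0018  0.0005 -0.    ]
F [ 0.25  0.04 -0.08] M [ 0.096 -0.086  0.018]
```

View pics/o1.png

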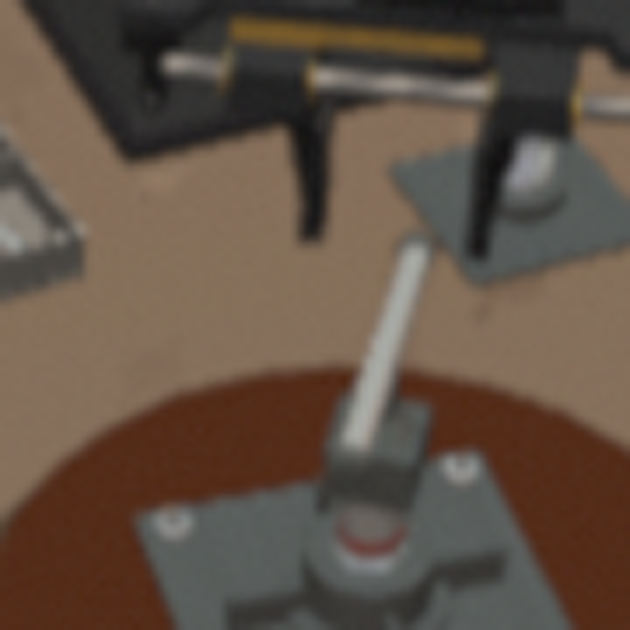

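The wrench stands by itself on the tap and the fingers are clear above the bar. Rotating back half a turn.

Emit:
carry_out --commands '[0, 0, 0, 0, 0, -0.175, 0, 0, 0, 0, 0, -0.175, 0, 0, 0, 0, 0, -0.175, 0, 0, 0, 0, 0, -0.175, 0, 0, 0, 0, 0, -0.175]'

```text
time_s: 28.82
tcp_pos: [0.6051, 0.0347, 0.2416]
ee_rot: [[0.351, -0.936, -0.004], [-0.936, -0.351, -0.001], [-0.0, 0.004, -1.0]]
wrist_force: [0.5, -0.7, 0.9]
gripper_width: 0.574
```

Emit:
carry_out --commands '[0, 0, 0, 0, 0, -0.175, 0, 0, 0, 0, 0, -0.175, 0, 0, 0, 0, 0, -0.175, 0, 0, 0, 0, 0, -0.175, 0, 0, 0, 0, 0, -0.175]'

```text
time_s: 29.45
tcp_pos: [0.6034, 0.0346, 0.2384]
ee_rot: [[0.951, -0.31, -0.009], [-0.31, -0.951, -0.002], [-0.008, 0.004, -1.0]]
wrist_force: [-0.5, 0.4, -0.6]
gripper_width: 0.578
```

Emit:
carry_out --commands '[0, 0, 0, 0, 0, -0.175, 0, 0, 0, 0, 0, -0.175, 0, 0, 0, 0, 0, -0.175, 0, 0, 0, 0, 0, -0.175, 0, 0, 0, 0, 0, -0.175]'

```text
time_s: 30.08
tcp_pos: [0.6017, 0.0345, 0.2352]
ee_rot: [[0.836, 0.549, -0.015], [0.549, -0.836, -0.002], [-0.014, -0.006, -1.0]]
wrist_force: [-0.0, -0.1, 1.4]
gripper_width: 0.577
```

Run:
```python
from h import *
import pickle
rel([.6056,.0348,.235],53.4)
c=cam('wrist');pickle.dump((c,sense()),open('w5.pkl','wb'))
im=capture('wrist')[:,:,::-1];crop(im,216,50,200,200,4,'pics/p1.png')
```

```text
tcp [0.6017 0.0345 0.2352] yaw 33.31 t 30.07 j6 104.8 w 50.2
shift [3.5 1.9 0.1] turn [-0.0087  0.0127 -0.3507]
F [-0.04 -0.13  1.4 ] M [-0.041 -0.079  0.019]
```

View pics/p1.png

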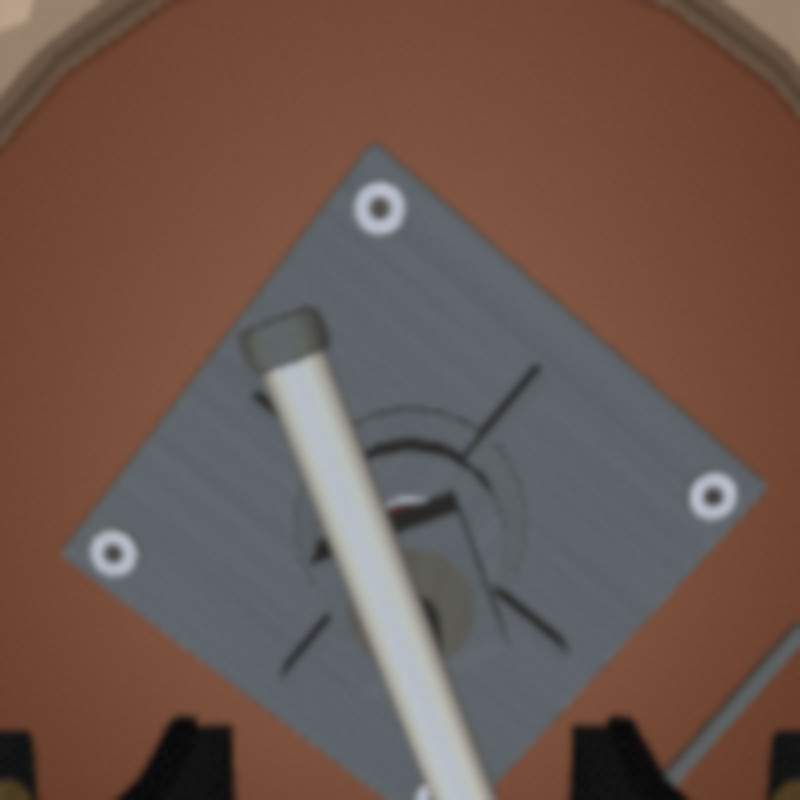

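Run:
```python
from h import *
import pickle
c,st=pickle.load(open('w5.pkl','rb'))
z=.2105
A=onz(c,un(216,50,4,281,318),z);A2=onz(c,un(216,50,4,290,345),z);B=onz(c,un(216,50,4,457,760),z)
for a in(A,A2):
  d=(a-B)[:2];print(a,B,np.degrees(np.arctan2(d[1],d[0])))
d=(A-B)/np.linalg.norm(A-B);print('centre',A-.067*d)
```

```text
[0.64571016 0.08857561 0.2105    ] [0.593894   0.01686681 0.2105    ] 54.14845584488248
[0.64268243 0.08487325 0.2105    ] [0.593894   0.01686681 0.2105    ] 54.3440083858176
centre [0.60646912 0.03426962 0.2105    ]
```

Emit:
carry_out --commands '[3.5, 1.9, 0, -0.009, 0.013, -0.175, 0, 0, 0, 0, 0, -0.18, 0, 0, 0, 0, 0, 0]'

```text
time_s: 30.5
tcp_pos: [0.605, 0.0348, 0.2335]
ee_rot: [[0.591, 0.807, -0.002], [0.807, -0.591, -0.002], [-0.002, -0.0, -1.0]]
wrist_force: [-0.1, 0.1, -0.1]
gripper_width: 0.572
```

Run:
```python
from h import *
rel([.606,.0347,.1844],54)
```

```text
tcp [0.605  0.0348 0.2335] yaw 53.79 t 30.5 j6 125.2 w 49.7
shift [ 0.6  0.9 49.1] turn [-0.0004  0.0023 -0.0036]
F [-0.07  0.07 -0.1 ] M [-0.045 -0.055  0.051]
```

Emit:
carry_out --commands '[0.6, 0.9, 15, 0, 0.002, -0.003, 0, 0, 15, 0, 0, 0, 0, 0, 12, 0, 0, 0, 0, 0, 4, 0, 0, 0]'

```text
time_s: 31.0
tcp_pos: [0.6051, 0.0346, 0.1828]
ee_rot: [[0.595, 0.803, -0.003], [0.803, -0.595, -0.0], [-0.002, -0.003, -1.0]]
wrist_force: [0.0, -0.3, -1.0]
gripper_width: 0.573
```

Run:
```python
from h import *
rel([.606,.0347,.1844],54)
```

```text
tcp [0.6051 0.0346 0.1828] yaw 53.46 t 31.0 j6 125.0 w 49.9
shift [ 0.6  0.6 -1.6] turn [-0.0026  0.0023 -0.0094]
F [ 0.02 -0.33 -0.99] M [-0.096 -0.07   0.036]
```

Emit:
carry_out --commands '[0.6, 0.6, -1, -0.002, 0.002, -0.005, 0, 0, 0, 0, 0, 0, 0, 0, 0, 0, 0, 0, 0, 0, 0, 0, 0, 0, 0, 0, 0, 0, 0, 0]' --grip 0

```text
time_s: 31.62
tcp_pos: [0.6066, 0.0349, 0.1849]
ee_rot: [[0.592, 0.806, 0.001], [0.806, -0.592, 0.001], [0.001, 0.001, -1.0]]
wrist_force: [-0.5, 1.1, 0.1]
gripper_width: 0.129
```

Emit:
carry_out --commands '[0, 0, 0, 0, 0, 0, 0, 0, 0, 0, 0, 0, 0, 0, 0, 0, 0, 0, 0, 0, 0, 0, 0, 0]'

```text
time_s: 32.12
tcp_pos: [0.6064, 0.035, 0.1849]
ee_rot: [[0.592, 0.806, 0.001], [0.806, -0.592, 0.001], [0.001, 0.0, -1.0]]
wrist_force: [-0.1, 0.8, -0.0]
gripper_width: 0.125
```

Run:
```python
from h import *
rel([.606,.0347,.1844],54)
```

```text
tcp [0.6064 0.035  0.1849] yaw 53.74 t 32.12 j6 125.2 w 10.9
shift [-0.5 -0.2  0.5] turn [ 0.0005 -0.0013 -0.0046]
F [-0.12  0.78 -0.02] M [0.013 0.065 0.027]
```

Emit:
carry_out --commands '[-0.3, 0, 0.1, 0, -0.001, 0.1, 0, 0, 0.1, 0, 0, 0.18, 0, 0, 0.1, 0, 0, 0.18, 0, 0, 0.1, 0, 0, 0.18, 0, 0, 0.1, 0, 0, 0.18]'

```text
time_s: 32.75
tcp_pos: [0.6067, 0.0345, 0.1845]
ee_rot: [[0.996, 0.092, 0.001], [0.092, -0.996, -0.001], [0.001, 0.001, -1.0]]
wrist_force: [-1.0, 0.7, 0.1]
gripper_width: 0.128
```

Emit:
carry_out --commands '[0, 0, 0.1, 0, 0, 0.18, 0, 0, 0.1, 0, 0, 0.18, 0, 0, 0.1, 0, 0, 0.18, 0, 0, 0.1, 0, 0, 0.18, 0, 0, 0.1, 0, 0, 0.18]'

```text
time_s: 33.38
tcp_pos: [0.606, 0.0343, 0.1841]
ee_rot: [[0.669, -0.743, -0.0], [-0.743, -0.669, -0.001], [0.001, 0.001, -1.0]]
wrist_force: [-0.8, 2.1, 0.0]
gripper_width: 0.127
```

```bash
python3 r.py
```

```text
tcp [0.606  0.0343 0.1841] yaw -47.98 t 33.38 j6 23.4 w 11.0
shift [0.2 0.3 0. ] turn [ 0.0012 -0.0007 -0.    ]
F [-0.83  2.14  0.03] M [0.535 0.233 0.28 ]
```

Emit:
carry_out --commands '[0.2, 0.3, 0.1, 0.001, -0.001, 0.17, 0, 0.1, 0.1, 0, 0, 0.17, 0, 0.1, 0.1, 0, 0, 0.17, 0, 0.1, 0.1, 0, 0, 0.17, 0, 0.1, 0.1, 0, 0, 0.14]'

```text
time_s: 34.0
tcp_pos: [0.6055, 0.0349, 0.1837]
ee_rot: [[-0.107, -0.994, -0.0], [-0.994, 0.107, 0.0], [-0.0, 0.0, -1.0]]
wrist_force: [-0.0, 0.3, 0.2]
gripper_width: 0.128
```

```bash
python3 r.py
```

```text
tcp [0.6055 0.0349 0.1837] yaw -96.17 t 34.0 j6 -24.7 w 11.1
shift [ 1.2  0.1 -0. ] turn [0.0003 0.0002 0.    ]
F [-0.03  0.28  0.19] M [0.188 0.058 0.243]
```

Now smaller steps, reading the moment each time.

Emit:
carry_out --commands '[0.2, 0, 0.1, 0, 0, 0.1, 0, 0, 0.05, 0, 0, 0.1, 0, 0, 0.05, 0, 0, 0.1]'

```text
time_s: 34.38
tcp_pos: [0.6055, 0.035, 0.1836]
ee_rot: [[-0.403, -0.915, -0.0], [-0.915, 0.403, -0.0], [0.0, 0.0, -1.0]]
wrist_force: [-0.6, 0.9, -0.8]
gripper_width: 0.127
```

```bash
python3 r.py
```

```text
tcp [0.6055 0.035  0.1836] yaw -113.74 t 34.38 j6 -42.3 w 11.0
shift [ 1.3 -0.1  0. ] turn [ 0.0002 -0.0001 -0.    ]
F [-0.61  0.87 -0.77] M [0.244 0.048 0.224]
```

Emit:
carry_out --commands '[0, 0, 0.05, 0, 0, 0.06, 0, 0, 0.05, 0, 0, 0.06]'

```text
time_s: 34.62
tcp_pos: [0.6055, 0.0351, 0.1835]
ee_rot: [[-0.511, -0.86, -0.0], [-0.86, 0.511, -0.0], [0.001, 0.0, -1.0]]
wrist_force: [-0.0, 0.4, 0.2]
gripper_width: 0.131
```

```bash
python3 r.py
```

```text
tcp [0.6055 0.0351 0.1835] yaw -120.71 t 34.62 j6 -49.3 w 11.4
shift [ 1.3 -0.2  0. ] turn [ 0.0001 -0.0006 -0.    ]
F [-0.05  0.38  0.18] M [0.221 0.056 0.264]
```

Emit:
carry_out --commands '[0, 0, 0.05, 0, 0, 0.06]'

```text
time_s: 34.75
tcp_pos: [0.6055, 0.0351, 0.1835]
ee_rot: [[-0.562, -0.827, -0.0], [-0.827, 0.562, -0.001], [0.001, 0.0, -1.0]]
wrist_force: [-0.6, -0.2, 0.1]
gripper_width: 0.127
```

```bash
python3 r.py
```

```text
tcp [0.6055 0.0351 0.1835] yaw -124.2 t 34.75 j6 -52.8 w 11.1
shift [ 1.3 -0.3  0. ] turn [ 0.     -0.0008 -0.    ]
F [-0.59 -0.24  0.07] M [0.175 0.046 0.234]
```

Emit:
carry_out --commands '[0, 0, 0.05, 0, 0, 0.05, 0, 0, 0.05, 0, 0, 0.05]'

```text
time_s: 35.0
tcp_pos: [0.6054, 0.0351, 0.1835]
ee_rot: [[-0.643, -0.766, -0.001], [-0.766, 0.643, -0.001], [0.001, -0.0, -1.0]]
wrist_force: [0.5, -0.3, -0.1]
gripper_width: 0.129
```

```bash
python3 r.py
```

```text
tcp [0.6054 0.0351 0.1835] yaw -129.99 t 35.0 j6 -58.6 w 11.2
shift [ 1.3 -0.4  0. ] turn [-0.0002 -0.0012  0.    ]
F [ 0.46 -0.29 -0.11] M [0.167 0.042 0.365]
```

Emit:
carry_out --commands '[0, 0, 0.05, 0, 0, 0.05]'

```text
time_s: 35.12
tcp_pos: [0.6055, 0.0351, 0.1835]
ee_rot: [[-0.68, -0.733, -0.0], [-0.733, 0.68, -0.001], [0.001, -0.001, -1.0]]
wrist_force: [0.4, 0.5, -0.5]
gripper_width: 0.13
```

```bash
python3 r.py
```

```text
tcp [0.6055 0.0351 0.1835] yaw -132.84 t 35.12 j6 -61.5 w 11.3
shift [ 1.3 -0.3  0. ] turn [-0.0006 -0.0013  0.    ]
F [ 0.36  0.5  -0.48] M [ 0.251 -0.005  0.598]
```

Emit:
carry_out --commands '[0, 0, 0.05, 0, 0, 0.05]'

```text
time_s: 35.25
tcp_pos: [0.6056, 0.0352, 0.1835]
ee_rot: [[-0.715, -0.699, -0.0], [-0.699, 0.715, -0.002], [0.002, -0.001, -1.0]]
wrist_force: [-0.8, -0.6, 0.4]
gripper_width: 0.134
```

```bash
python3 r.py
```

```text
tcp [0.6056 0.0352 0.1835] yaw -135.64 t 35.25 j6 -64.3 w 11.6
shift [ 1.4 -0.3  0. ] turn [-0.0011 -0.0015  0.    ]
F [-0.8  -0.64  0.44] M [ 0.191 -0.005  0.739]
```

Emit:
carry_out --commands '[0, 0, 0, 0, 0, 0.03]'

```text
time_s: 35.38
tcp_pos: [0.6056, 0.0352, 0.1835]
ee_rot: [[-0.735, -0.678, -0.0], [-0.678, 0.735, -0.002], [0.002, -0.001, -1.0]]
wrist_force: [-0.3, -1.1, 0.4]
gripper_width: 0.134
```

```bash
python3 r.py
python3 - <<'E'
from h import *
E
```

```text
tcp [0.6056 0.0352 0.1835] yaw -137.28 t 35.38 j6 -66.0 w 11.7
shift [ 1.4 -0.4  0. ] turn [-0.0015 -0.0019  0.    ]
F [-0.31 -1.08  0.4 ] M [-0.075  0.091  0.82 ]
```

Emit:
carry_out --commands '[0, 0, 0, 0, 0, 0.005]'

```text
time_s: 35.5
tcp_pos: [0.6054, 0.035, 0.1835]
ee_rot: [[-0.737, -0.675, -0.001], [-0.675, 0.737, -0.003], [0.003, -0.002, -1.0]]
wrist_force: [-0.8, 0.0, 0.2]
gripper_width: 0.136
```

```bash
python3 r.py
```

```text
tcp [0.6054 0.035  0.1835] yaw -137.51 t 35.5 j6 -66.2 w 11.9
shift [ 1.1 -0.3  0. ] turn [-0.0017 -0.0028  0.    ]
F [-0.78  0.04  0.19] M [-0.173  0.101  0.621]
```

The tap is snug: 0.60, 0.74, 0.82 and 0.62 N m on successive rows, having bottomed around 0.95 turn. Releasing now.

Emit:
carry_out --commands '[0, 0, 0, 0, 0, -0.02, 0, 0, 0, 0, 0, -0.02, 0, 0, 0, 0, 0, 0]'

```text
time_s: 35.88
tcp_pos: [0.6054, 0.0348, 0.1835]
ee_rot: [[-0.708, -0.707, -0.001], [-0.707, 0.708, -0.003], [0.003, -0.002, -1.0]]
wrist_force: [-0.4, -0.5, 0.4]
gripper_width: 0.13
```

Emit:
carry_out --commands '[0, 0, 0, 0, 0, 0, 0, 0, 0, 0, 0, 0, 0, 0, 0, 0, 0, 0, 0, 0, 0, 0, 0, 0, 0, 0, 0, 0, 0, 0]' --grip 55

```text
time_s: 36.5
tcp_pos: [0.606, 0.035, 0.1837]
ee_rot: [[-0.71, -0.704, 0.001], [-0.704, 0.71, -0.002], [0.001, -0.002, -1.0]]
wrist_force: [0.0, 1.0, 0.4]
gripper_width: 0.594
```

```bash
python3 r.py
```

```text
tcp [0.606  0.035  0.1837] yaw -135.27 t 36.5 j6 -63.9 w 51.6
shift [1.6 0.1 0. ] turn [-0.0017 -0.0008  0.    ]
F [0.02 1.04 0.41] M [ 0.104 -0.119  0.03 ]
```

Emit:
carry_out --commands '[0, 0, -8, 0, 0, 0, 0, 0, -20, 0, 0, 0, 0, 0, -30, 0, 0, 0, 0, 0, -40, 0, 0, 0, 0, 0, -30, 0, 0, 0]'

```text
time_s: 37.12
tcp_pos: [0.605, 0.0349, 0.3148]
ee_rot: [[-0.711, -0.704, -0.004], [-0.703, 0.711, -0.003], [0.005, 0.0, -1.0]]
wrist_force: [0.6, 0.4, -0.5]
gripper_width: 0.631
```

Emit:
carry_out --commands '[0, 0, 0, 0, 0, 0, 0, 0, 0, 0, 0, 0]'

```text
time_s: 37.38
tcp_pos: [0.6058, 0.0351, 0.3178]
ee_rot: [[-0.711, -0.703, 0.002], [-0.703, 0.711, -0.002], [-0.0, -0.003, -1.0]]
wrist_force: [-0.4, -0.3, -0.8]
gripper_width: 0.63
```

```bash
python3 r.py
python3 - <<'E'
from h import *
import pickle
a=capture('side')[:,:,::-1];b=capture('top')[:,:,::-1]
cv2.imwrite('pics/q_side.png',a);crop(a,325,140,80,80,8,'pics/q_s2.png')
c=cam('wrist');pickle.dump((c,sense()),open('w6.pkl','wb'))
w=capture('wrist')[:,:,::-1];cv2.imwrite('pics/q_w.png',w)
E
```

```text
tcp [0.6058 0.0351 0.3178] yaw -135.29 t 37.38 j6 -64.0 w 54.8
shift [ 1.5 -0.2  0. ] turn [-0.0025  0.0002 -0.    ]
F [-0.43 -0.33 -0.78] M [ 0.11  -0.108 -0.016]
```

View pics/q_side.png

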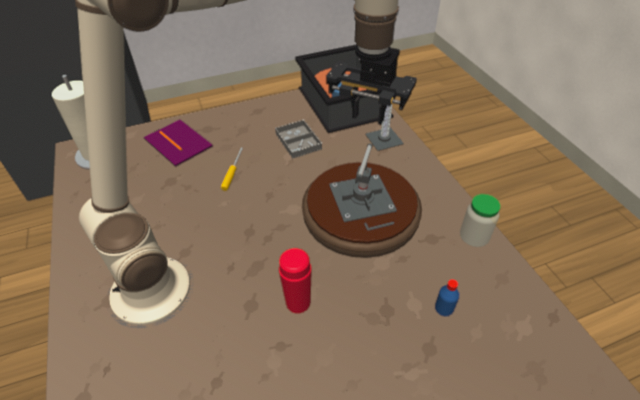

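View pics/q_s2.png

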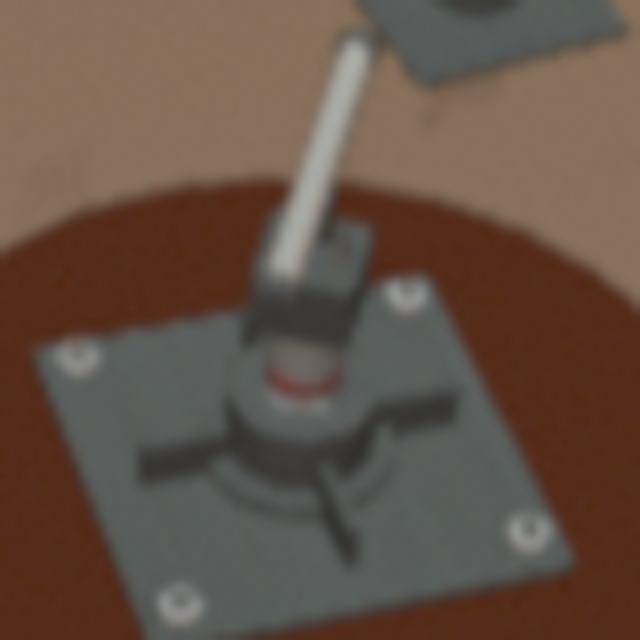

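View pics/q_w.png

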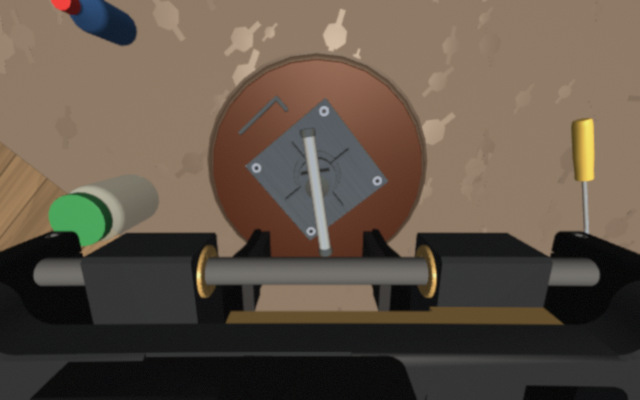

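Run:
```python
from h import *
import pickle
im=cv2.imread('pics/q_w.png');crop(im,270,110,100,150,5,'pics/q_w2.png')
c,st=pickle.load(open('w6.pkl','rb'))
z=.2085
A=onz(c,(307.5,130),z);B=onz(c,(325.5,256),z)
print(A,B,(A+B)/2,np.linalg.norm(A-B),np.degrees(np.arctan2(*(A-B)[[1,0]])))
```

```text
[ 0.56600281 -0.01669299  0.2085    ] [0.64836526 0.09097431 0.2085    ] [0.60718403 0.03714066 0.2085    ] 0.135557447697929 -127.41497135883125
```

View pics/q_w2.png

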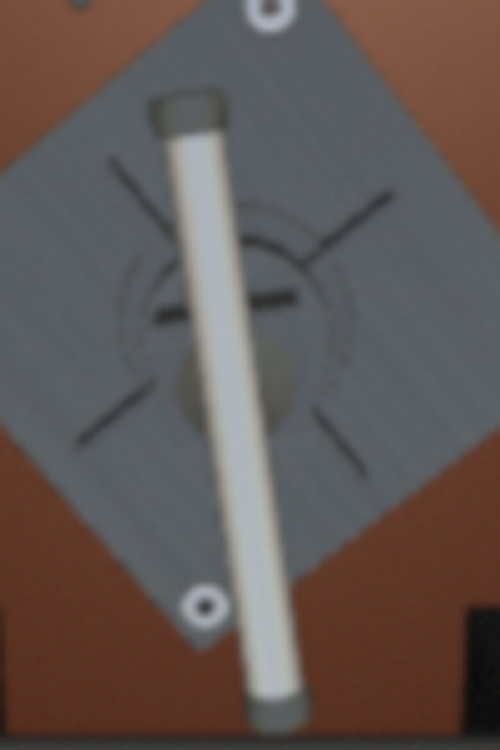

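Run:
```python
from h import *
import pickle
np.set_printoptions(precision=1,suppress=True)
c,st=pickle.load(open('w6.pkl','rb'))
def cr(p): return ((np.array(p)+.5-[270,110])*5-.5)[0]
ax=np.array([.6054,.0346,0])
a=np.radians(-127.4)
d=np.array([np.cos(a),np.sin(a),0]);e=np.array([-d[1],d[0],0])
print('hub c',cr(proj(c,ax+[0,0,.11])))
for r in(.026,): print([cr(proj(c,ax+[0,0,.11]+r*st['ee_rot'][:,k]*s)) for k in(0,1) for s in(1,-1)])
for z in(.2085,): print('bar',cr(proj(c,ax+.067*d+[0,0,z])),cr(proj(c,ax-.067*d+[0,0,z])))
for zz in(.1465,.1725):
  print('block',zz,[cr(proj(c,ax+.017*(s*d+t*e)+[0,0,zz])) for s in(1,-1) for t in(1,-1)])
plate=[onz(c,un(0,0,1,*u),.08)[:2]*1000 for u in((324.,111),(256.5,168),(377,181),(311,231))]
print(plate,np.mean(plate,axis=0))
```

```text
hub c [234.7 336.2]
[array([234.6, 240.2]), array([234.8, 429. ]), array([330.2, 336.1]), array([139.1, 336.3])]
bar [187.   89.9] [276.7 715.9]
block 0.1465 [array([156.4, 304.4]), array([293.9, 285.3]), array([177. , 437.4]), array([311.2, 419.3])]
block 0.1725 [array([150.5, 322.3]), array([298.3, 301.8]), array([172.7, 464.6]), array([316.7, 445.2])]
[array([536.6, -18.9]), array([661.3, -32.7]), array([551.3, 105.9]), array([675.3,  91.7])] [606.1  36.5]
```

The bar looks slightly longer in this view than an upright, seated wrench would give. I'll take a cleaner wrist view and a top view before handing in.

Emit:
carry_out --commands '[-25, 0, 0, 0, 0, 0, -30, 0, 0, 0, 0, 0, -15, 0, 0, 0, 0, 0, 0, 0, 0, 0, 0, 0]'

```text
time_s: 38.02
tcp_pos: [0.6553, 0.0847, 0.3135]
ee_rot: [[-0.711, -0.703, -0.006], [-0.703, 0.711, -0.005], [0.007, 0.001, -1.0]]
wrist_force: [-0.5, -1.0, -0.2]
gripper_width: 0.637
```

Run:
```python
from h import *
import pickle
st=sense();print(st['tcp_pos'],st['time_s'])
c=cam('wrist');w=capture('wrist')[:,:,::-1];pickle.dump((c,st),open('w7.pkl','wb'))
a=capture('side')[:,:,::-1];b=capture('top')[:,:,::-1]
cv2.imwrite('pics/r_w.png',w);cv2.imwrite('pics/r_s.png',a);cv2.imwrite('pics/r_t.png',b)
p=proj(c,[.6054,.0346,.17])[0];print(p)
x,y=int(p[0])-50,max(0,int(p[1])-70);print(x,y)
crop(w,x,y,100,130,6 if 0 else 5,'pics/r_w2.png');crop(a,335,140,60,70,10,'pics/r_s2.png');crop(b,285,135,80,60,10,'pics/r_t2.png')
```

```text
[0.65528492 0.08470765 0.313499  ] 38.025
[315.39763291 124.43491999]
265 54
```

View pics/r_w2.png

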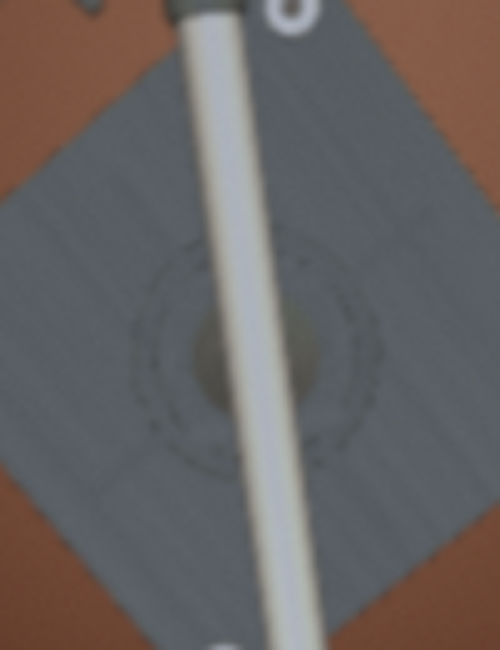

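View pics/r_s2.png

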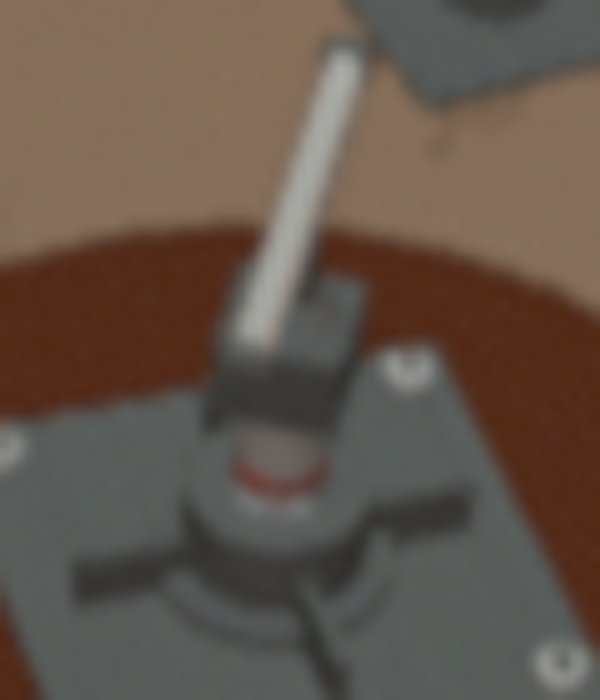

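View pics/r_t2.png

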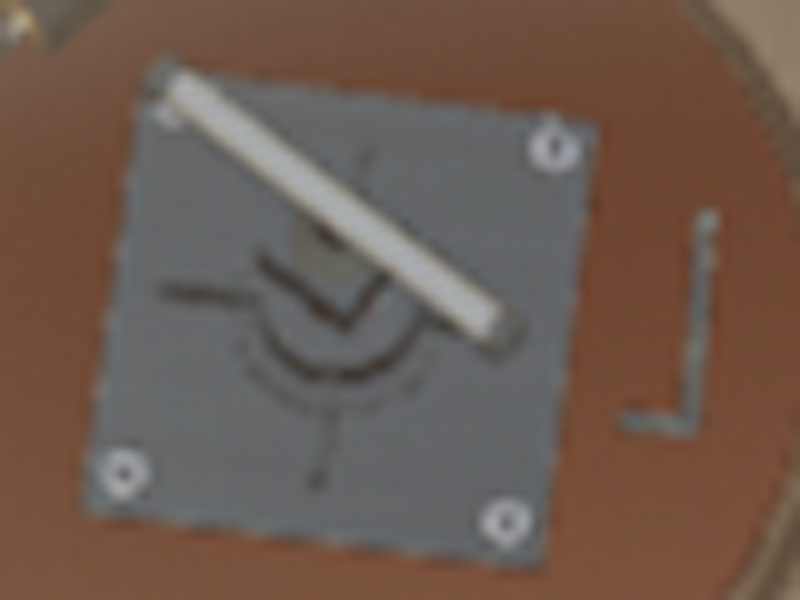

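Run:
```python
from h import *
w=cv2.imread('pics/r_w.png');crop(w,270,35,90,170,4,'pics/r_w3.png')
```

```text
(no output)
```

View pics/r_w3.png

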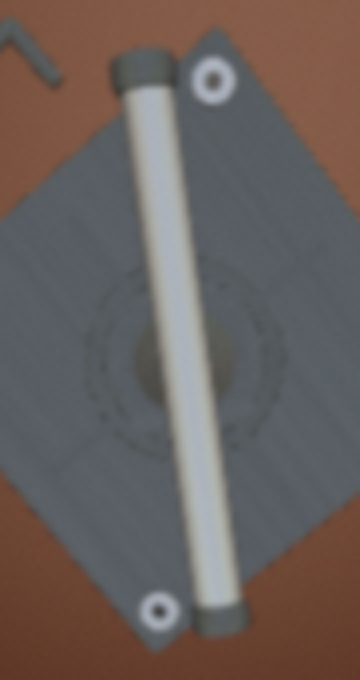

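Run:
```python
from h import *
import pickle
np.set_printoptions(precision=4,suppress=True)
c,st=pickle.load(open('w7.pkl','rb'));s=cam('side');t=cam('top')
# cap centres are ~3-4 mm inside ends
w1=un(270,35,4,145,68);w2=un(270,35,4,221,618)
t1=un(285,135,10,502,335);t2=un(285,135,10,162,80)
s2=un(335,140,10,345,50);s1=un(335,140,10,250,352)
for n,o1,o2 in(('w+t',[(c,w1),(t,t1)],[(c,w2),(t,t2)]),('w+s',[(c,w1),(s,s1)],[(c,w2),(s,s2)]),('all',[(c,w1),(t,t1),(s,s1)],[(c,w2),(t,t2),(s,s2)])):
    A,ra=tri(o1);B,rb=tri(o2);print(n,A,B,'mid',(A+B)/2,'len',np.linalg.norm(A-B),'tilt deg',np.degrees(np.arcsin((A-B)[2]/np.linalg.norm(A-B))),np.round(ra+rb,1))
# predictions for upright, seated
ax=np.array([.6054,.0346,0]);a=np.radians(-127.4);d=np.array([np.cos(a),np.sin(a),0])
for k in(.064,-.064):
    p=ax+k*d+[0,0,.2085];print('pred w',proj(c,p)[0],'t',proj(t,p)[0],'s',proj(s,p)[0])
print('obs',w1,t1,s1,w2,t2,s2)
```

```text
w+t [ 0.5666 -0.0154  0.2107] [0.6441 0.0863 0.2052] mid [0.6054 0.0355 0.2079] len 0.12794115333560369 tilt deg 2.4569192844941727 [0.1 0.1 0.4 0.4]
w+s [ 0.5667 -0.0148  0.2134] [0.6421 0.0863 0.2112] mid [0.6044 0.0358 0.2123] len 0.12615351328726573 tilt deg 1.0026306704461534 [0.4 0.4 1.6 1.6]
all [ 0.5664 -0.015   0.2134] [0.6419 0.0859 0.2117] mid [0.6042 0.0354 0.2125] len 0.12599510878103595 tilt deg 0.7817147832790605 [0.6 0.5 0.4 1.6 0.4 1.6]
pred w [305.4576  51.4252] t [335.0589 168.2556] s [359.793  176.6136]
pred w [324.1774 188.9438] t [300.8538 142.0814] s [370.4537 145.3621]
obs (305.875, 51.625) (334.75, 168.05) (359.55, 174.75) (324.875, 189.125) (300.75, 142.55) (369.05, 144.55)
```

Run:
```python
from h import *
np.set_printoptions(precision=0,suppress=True)
s=cam('side')
def cr(p): return ((np.array(p)+.5-[335,140])*10-.5)
ax=np.array([.6054,.0350,0]);a=np.radians(-127.4);d=np.array([np.cos(a),np.sin(a),0]);e=np.array([-d[1],d[0],0])
for dz in(0,.004):
  for h in(.1468,.1728):
    print(dz,h,[cr(proj(s,ax+.017*(i*d+j*e)+[0,0,h+dz]))[0] for i,j in((1,1),(1,-1),(-1,-1),(-1,1))])
im=cv2.imread('pics/r_s.png');crop(im,350,160,28,32,20,'pics/r_s3.png')
print('hub top c',cr(proj(s,[.6054,.035,.11])))
```

```text
0 0.1468 [array([342., 437.]), array([217., 413.]), array([246., 330.]), array([369., 353.])]
0 0.1728 [array([349., 364.]), array([222., 341.]), array([251., 258.]), array([376., 281.])]
0.004 0.1468 [array([343., 426.]), array([218., 402.]), array([247., 319.]), array([370., 342.])]
0.004 0.1728 [array([350., 353.]), array([222., 329.]), array([251., 247.]), array([377., 270.])]
hub top c [[286. 481.]]
```

View pics/r_s3.png

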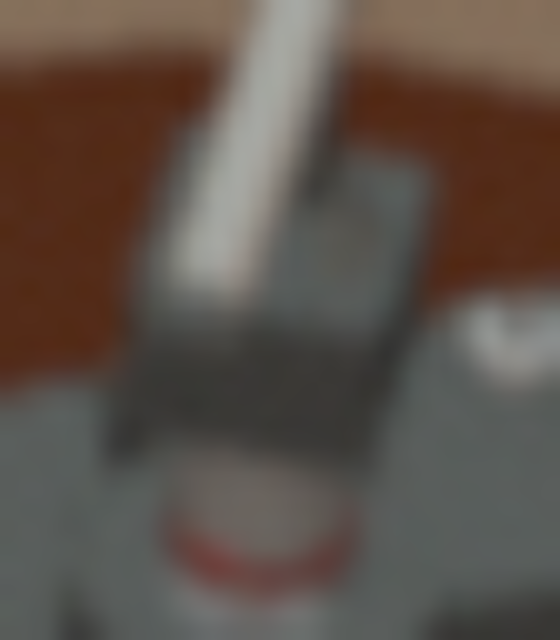

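The ends fit an upright, seated wrench to within about 2.5°. The tilt along the bar is poorly seen from here, so I'll take one closer oblique view across the bar before handing in.

Emit:
carry_out --commands '[18, 42, -2, 0, 0, 0, 18, 42, -2, 0, 0, 0, 18, 42, -2, 0, 0, 0, 18, 43, -2, 0, 0, 0, 0, 0, 0, 0, 0, -0.17]'

```text
time_s: 38.8
tcp_pos: [0.4781, 0.1512, 0.3246]
ee_rot: [[-0.583, -0.813, -0.002], [-0.813, 0.583, -0.003], [0.003, 0.0, -1.0]]
wrist_force: [0.6, 0.3, 1.1]
gripper_width: 0.634
```

Emit:
carry_out --commands '[0, 0, 0, 0, 0, -0.175, 0, 0, 0, 0, 0, -0.175, 0, 0, 0, 0, 0, -0.175, 0, 0, 0, 0, 0, -0.175, 0, 0, 0, 0, 0, -0.175]'

```text
time_s: 39.42
tcp_pos: [0.4745, 0.1474, 0.3288]
ee_rot: [[0.278, -0.961, 0.004], [-0.961, -0.278, 0.001], [-0.0, -0.004, -1.0]]
wrist_force: [0.3, -0.2, -1.3]
gripper_width: 0.63
```

Emit:
carry_out --commands '[0, 0, 0, 0, 0, -0.175, 0, 0, 0, 0, 0, -0.175, 0, 0, 0, 0, 0.17, 0, 0, 0, 0, 0, 0.17, 0, 0, 0, 0, 0, 0.17, 0]'

```text
time_s: 40.05
tcp_pos: [0.475, 0.1417, 0.3347]
ee_rot: [[0.507, -0.804, 0.31], [-0.701, -0.594, -0.394], [0.501, -0.018, -0.865]]
wrist_force: [0.7, -0.1, -0.6]
gripper_width: 0.631
```

Run:
```python
from h import *
import pickle
st=sense();print(st['tcp_pos'],st['time_s'],st['ee_rot'].round(3))
c=cam('wrist');w=capture('wrist')[:,:,::-1];pickle.dump((c,st),open('w8.pkl','wb'))
cv2.imwrite('pics/s_w.png',w);print(proj(c,[.6054,.0346,.17]))
```

```text
[0.47497798 0.14165544 0.33469391] 40.05 [[ 0.507 -0.804  0.31 ]
 [-0.701 -0.594 -0.394]
 [ 0.501 -0.018 -0.865]]
[[287.70760353 132.70887927]]
```

View pics/s_w.png

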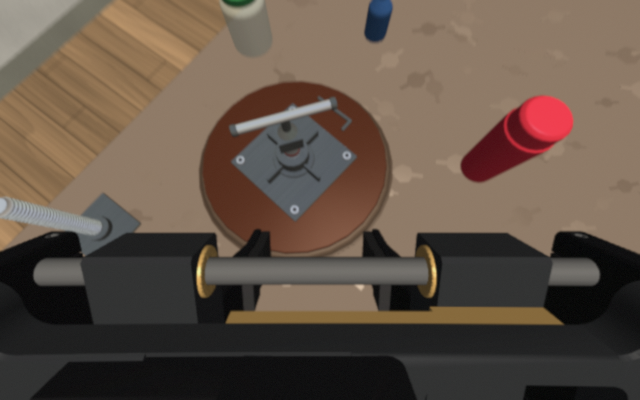

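Emit:
carry_out --commands '[-22, 0, 39, 0, 0, 0, -22, 0, 39, 0, 0, 0, 0, 0, 0, 0, 0.17, 0, 0, 0, 0, 0, 0.1, 0, 0, 0, 0, 0, 0, 0]'

```text
time_s: 40.72
tcp_pos: [0.4739, 0.1379, 0.2423]
ee_rot: [[0.404, -0.801, 0.441], [-0.561, -0.598, -0.572], [0.722, -0.017, -0.692]]
wrist_force: [0.0, -0.0, -0.0]
gripper_width: 0.633
```

Run:
```python
from h import *
import pickle
st=sense();print(st['tcp_pos'],st['time_s'],st['ee_rot'].round(3))
c=cam('wrist');w=capture('wrist')[:,:,::-1];pickle.dump((c,st),open('w8.pkl','wb'))
cv2.imwrite('pics/t_w.png',w);p=proj(c,[.6054,.0346,.17])[0];print(p)
x,y=int(p[0])-75,max(0,int(p[1])-75);print(x,y);crop(w,x,y,150,120,5,'pics/t_w2.png')
```

```text
[0.47388212 0.13787589 0.2422695 ] 40.725 [[ 0.404 -0.801  0.441]
 [-0.561 -0.598 -0.572]
 [ 0.722 -0.017 -0.692]]
[279.57649868 134.26849394]
204 59
```

View pics/t_w2.png

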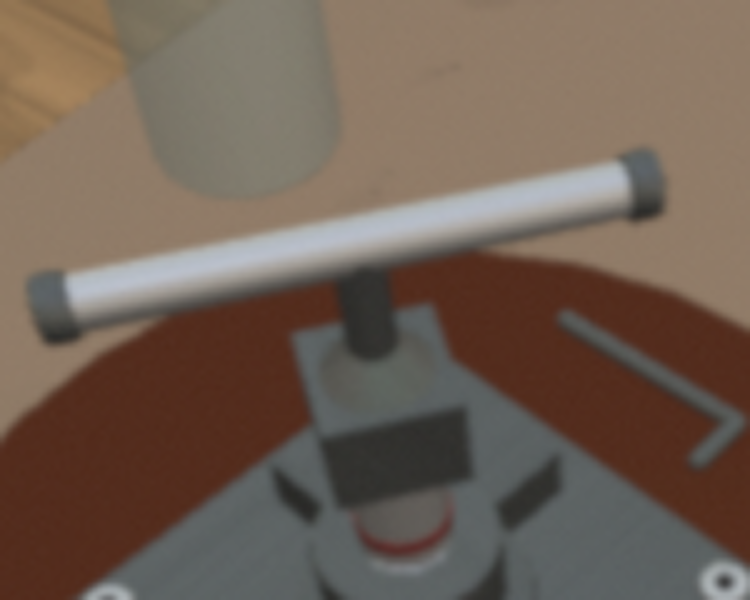

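Run:
```python
from h import *
import pickle
from scipy.optimize import least_squares
np.set_printoptions(precision=4,suppress=True)
c,st=pickle.load(open('w8.pkl','rb'))
U=lambda u,v: un(204,59,5,u,v)
# wrench x: choose +x to image right
obj=np.array([[-.067,0,.062],[.067,0,.062],[-.017,.017,.026],[.017,.017,.026],[-.017,-.017,.026],[.017,-.017,.026],[-.017,-.017,0],[.017,-.017,0]])
img=np.array([U(34,309),U(661,183),U(293,337),U(432,305),U(318,437),U(467,407),U(340,508),U(472,475)])
ok,r,t=cv2.solvePnP(obj,img,c[0],c[1])
def rep(r,t):
    Rc=cv2.Rodrigues(c[2])[0];Ro=cv2.Rodrigues(r)[0]
    Rw=Rc.T@Ro;tw=Rc.T@(t.ravel()-c[3]);return Rw,tw
Rw,tw=rep(r,t)
print('origin',tw,'z axis',Rw[:,2],'tilt deg',np.degrees(np.arccos(Rw[2,2])),'yaw',np.degrees(np.arctan2(Rw[1,0],Rw[0,0])))
e=(cv2.projectPoints(obj,r,t,c[0],c[1])[0][:,0]-img);print(e.round(1))
# predicted for upright at tap axis
a=np.arctan2(Rw[1,0],Rw[0,0])
for z0 in(.1468,.1498):
    P=np.array([[np.cos(a)*o[0]-np.sin(a)*o[1]+.6054,np.sin(a)*o[0]+np.cos(a)*o[1]+.0346,o[2]+z0] for o in obj])
    print(((proj(c,P)+.5-[204,59])*5-.5).round(0).tolist())
# hub top circle, shank check
th=np.linspace(0,2*np.pi,9)[:-1]
print('hub',((proj(c,[[.6054+.026*np.cos(x),.0346+.026*np.sin(x),.11] for x in th])+.5-[204,59])*5-.5).round(0).tolist())
```

```text
origin [0.6054 0.0346 0.1473] z axis [0.0032 0.002  1.    ] tilt deg 0.21330973241466689 yaw -127.77425294356168
[[ 0.3  0.2]
 [-0.4  0. ]
 [-0.  -0.9]
 [ 0.1 -0.4]
 [ 0.3  0. ]
 [-0.2 -0.4]
 [-0.6  0.5]
 [ 0.5  0.9]]
[[37.0, 311.0], [660.0, 186.0], [293.0, 334.0], [433.0, 305.0], [320.0, 439.0], [467.0, 407.0], [337.0, 512.0], [474.0, 481.0]]
[[32.0, 300.0], [660.0, 174.0], [291.0, 324.0], [432.0, 295.0], [318.0, 429.0], [466.0, 398.0], [335.0, 504.0], [473.0, 473.0]]
hub [[335.0, 493.0], [311.0, 549.0], [344.0, 601.0], [416.0, 616.0], [483.0, 583.0], [503.0, 525.0], [468.0, 477.0], [399.0, 464.0]]
```

Run:
```python
from station import finish_job,sense
print(finish_job()); s=sense(); print(s['time_s'],s['wrist_force'])
```

```text
the job is handed in; nothing more can be done
None
the job is handed in; nothing more can be done
```

The tap is run in and snug on the bottom of the hub. The wrench is released and standing on it, and the job is handed in, with about 41 s used of 69. No verdict was reported, so the points below rest on my own measurements.

**What I did**
- I gripped the wrench, lifted it and seated it on the square until it hit a hard stop.
- I turned it forward about half a turn and backed off about 0.25 of a turn. I then turned on to about 0.7 of a turn of fresh thread and backed off about 0.25 again.
- I let go and regripped half a turn round, because the last joint would have run out of range. Then I turned on to the bottom, about 0.95 of a turn in.
- I snugged it there. The wrist moment read 0.60, 0.74, 0.82 and 0.62 N m on successive readings.

**Last checks**
- **Wrench:** fitting its pose in a close oblique wrist picture put its mouth at (0.605, 0.035, 0.147) m with 0.2° of tilt. That is on the tap's axis and seated.
- **Gripper:** the fingers are clear, and the wrist force was about zero just before hand-in.
- **Other things:** they looked unmoved in the side, top and wrist pictures; I did not measure them.

**What went wrong or disagreed**
- **Dropped wrench:** on the first lift the fingers had caught only the upper part of the bar, and the wrench slipped out. It landed upright about 27 mm from where it began, and gripping 7 mm lower held.
- **Slip at the end:** the finished bar sits about 10° behind the gripper's furthest angle, which is slip in the jaws, play and spring-back.
- **Rough tilt figures:** a coarser check from the other cameras gave 1 to 2.5° of tilt. I trusted the closer view.
- **Contact force:** I could not read the force between wrench and tap directly. I judged snug from the wrist moment.

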